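# Stack, pin and lock the jumbo dominoes in their carrier

## Robot

A 6-joint arm with a two-finger parallel gripper is mounted at the origin on the work surface. World frame = base frame: x ahead of the robot, y to its left, z up, the work surface at z = 0. Lengths are in mm, angles in rad, forces in N, time in s.
With the tool pointing down it reaches from about 275 to 750 mm from the base axis. Payload 10.2 kg.
Tool frame: the origin (TCP) lies at the very end of the fingers, on their centre line; the grasp point (between the pads) lies 19 mm behind it; y points along the fingers, x is the direction in which the jaws open and shut, and the axes are right-handed (so a half turn about y gives the same grasp; the last joint's range is limited). The gripper opens to 85 mm and grips with 20 to 120 N. Pads are 22 mm wide; open, the fingers measure 114 mm over their backs; the gripper's body (76 mm by 85 mm) begins 54 mm behind the grasp point. The pads swing forward as they close: fully open they stand 13 mm farther back than shut.
Start: joints at [0.914, 0.313, 1.498, -0, 1.331, -0.223], TCP at [220.682, 476.372, 231.294] pointing down, gripper open.
Joint ranges: [-2.94, 2.94], [-0.97, 2.17], [0.19, 2.56], [-1.23, 4.37], [0.02, 3.11], [-2.88, 2.88]. Speed limits (rad/s): [2.39, 2.39, 3.01, 3.14, 3.14, 3.14].

## Interface

Orientations are given as a unit quaternion [w, x, y, z].
In Python, from rig import telemetry, imaging, ctrl gives the robot as it stands.
- The arm moves only by the shell command python3 -m handwheel 'ROWS' [FORCE]. ROWS is JSON, a list of rows, each an object with "delta_pos": the shift along the tool's x, y, z in cm, a list of three; "twist": the turn, a rotation vector about the tool's x, y, z in rad, a list of three; "jaw": the opening, from 0 (shut) to 1 (fully open). A call has exactly 10 rows; each row is the pose to reach, as a shift and turn from the pose commanded when the call began, along the tool's axes at that moment; what a row does not reach only later rows make up. A row lasts 1/12 s, in which the tool goes at most 41.7 mm and 7.16 degrees, less where a joint would pass 70% of its speed; a pose out of reach is approached as far as the arm can. A call with a gripper value outside its range is refused whole. The fingers move at their own pace and stop on an object; FORCE is the grip in N (left out, the last holds). Time passes only in rows, so rows that repeat a pose let the fingers close, or fill a call up. It gives the time, the measured TCP pose, the force and the opening at its end, in the units of the state.
- telemetry.sense(): the state, without advancing time (a new reading comes with each control period).
- imaging.capture(name): name is "scene" or "top" or "wrist"; returns a dict with "frame" (400x640x3 uint8, red, green, blue), "z_map" (400x640 float32, mm along the optical axis (not along the pixel's ray), 0 where there is no reading), "fx", "fy", "cx", "cy" (pixels), "rvec" (rotation vector, rad) and "tvec" (3), from world to camera coordinates, as OpenCV has them. Camera axes: x right, y down, z forward; pixel columns grow to the right and rows downward; lengths in mm; the calibration is good to about 2 mm. A picture is of the moment at which its call begins.
- ctrl.finish_job(): hands the job in, once; it reports no verdict.
The state is a dict: "time_s": time; "joints": joint angles; "dq": joint speeds; "tau": joint torques, N m; "eef_pos": TCP position; "ee_rot": TCP orientation; "force": force on the tool from outside, world axes, zero at the start; "wrist_torque": the same for the moment, N m; "grip_width": opening from 0.0 (shut) to 1.0 (fully open).
Only numpy, scipy, OpenCV 4.12 (cv2) and the standard library are available. Lean on these libraries where they do the work, as an engineer would, in place of code of your own. Each camera call takes 0.05 s, during which the arm holds its last target.

## Task

Pack the jumbo dominoes for carrying: draw the transport lock on the wooden carrier fully out to its stop, stack every drilled domino tile there is flat and squarely on the carrier between its corner posts, with the holes lined up over the carrier's hole, and only then take the steel pin from its stand and push it down through all of them until it is fully home. Finally slide the lock fully in to its stop so that the pin is held, and leave the coaster, the dice and everything else where they are.

Things in the scene. Friction and masses are not known exactly. Their poses are not given: they have to be found in the camera images.
- base_hole (a point): Middle of the mouth of the vertical hole in the centre of the fixed wooden carrier's top face (130 (x) x 110 (y) x 30 mm, level, top 30 mm above the table); axes are the carrier's, z up. Hole 15 mm across, 27 mm deep, solid floor. The steel lock plate slides along y inside the base and crosses the hole 9 to 14 mm below its mouth: unless fully open it blocks the pin.
- post_tops (a point): Point midway between the tops of the carrier's four L-shaped steel corner posts, 64 mm above the hole's mouth. Their inner faces stand 54 mm from the hole along x and 29 mm along y (4 mm of play round a tile) and overlap the last 10 mm of a tile's long sides and 8 mm of its ends at each corner; between them the long sides are open for fingers.
- stand_hole (a point): Middle of the mouth of the hole in the fixed grey stand that holds the pin at the start, 40 mm above the table; hole 15 mm across and 35 mm deep, vertical.
- lock (a joint): The transport lock, a sliding plate with a knob on the carrier's +y side, in m: 0 = pushed fully in towards the base (locked, against its stop), 0.035 = drawn fully out along the carrier's +y (open, against its stop). Friction about 1.5 N, no spring; it stays where it is left. Starts in or almost in. When in, its fork straddles the neck of a pin that is fully home.
- lock_knob (a point): Middle of the lock's upright black knob, 16 x 16 mm and 40 mm high (from 21 to 61 mm above the table; this point is at 46 mm); axes are the carrier's. It stands 95 mm from the hole along the carrier's +y when locked, 130 mm when open, over a low wooden track 14 mm high and 44 mm wide with a 20 mm high stop plate at its outer end. Pinch it across the carrier's x and slide it.
- pin_grip (a point): Centre of the dark wooden grip of the steel pin: grip 28 (x) x 18 (y) x 30 (z) mm, on top of the shaft; x, y, z are the pin's axes, z up. The pin starts upright, loose in the hole of a fixed grey stand (70 x 70 mm, 40 mm high); its yaw varies. Whole pin 141 mm long, 90 g.
- pin_tip (a point): Lower end of the pin, 126 mm below the centre of the grip. Shaft 12 mm across up to 111 mm above the tip, the tip tapers over 8 mm to 5 mm; a neck 6 mm across lies 11 to 21 mm above the tip, where the lock's fork fits. Fully home the tip stands on the floor of the base's hole, 27 mm below the hole's mouth.
- tile1_c (a point): A jumbo domino tile of cream plastic with black pips, 100 (x) x 50 (y) x 14 (z) mm, about 80 g, drilled through its centre from top to bottom with a 15 mm hole. This point is its centre, half-way up; x along its length. Lies flat on the table at the start; three to five of the five tiles are there.
- tile2_c (a point): A jumbo domino tile of cream plastic with black pips, 100 (x) x 50 (y) x 14 (z) mm, about 80 g, drilled through its centre from top to bottom with a 15 mm hole. This point is its centre, half-way up; x along its length. Lies flat on the table at the start; three to five of the five tiles are there.
- tile3_c (a point): A jumbo domino tile of cream plastic with black pips, 100 (x) x 50 (y) x 14 (z) mm, about 80 g, drilled through its centre from top to bottom with a 15 mm hole. This point is its centre, half-way up; x along its length. Lies flat on the table at the start; three to five of the five tiles are there.
- tile4_c (a point): A jumbo domino tile of cream plastic with black pips, 100 (x) x 50 (y) x 14 (z) mm, about 80 g, drilled through its centre from top to bottom with a 15 mm hole. This point is its centre, half-way up; x along its length. Lies flat on the table at the start; three to five of the five tiles are there.
- tile5_c (a point): A jumbo domino tile of cream plastic with black pips, 100 (x) x 50 (y) x 14 (z) mm, about 80 g, drilled through its centre from top to bottom with a 15 mm hole. This point is its centre, half-way up; x along its length. Lies flat on the table at the start; three to five of the five tiles are there.
- coaster_center (a point): Bystander: round cork coaster, 90 mm across, 8 mm thick, no hole; its centre.
- die1: Bystander: loose white die, 18 mm; origin under its middle.
- die2: Bystander: loose white die, 18 mm; origin under its middle.
Not all that is in view belongs to the job. What is shaped like the part that bears tile3_c but turquoise is not meant. Leave any purple look-alike of the part that bears tile5_c alone.

How it is judged (in metres and radians):
On the way, in this order (a step that is already met when the one before it is completed fails the run):
1. the lock is drawn fully out (value of joint lock above 0.031 m), for 0.2 s.
2. every tile present is stacked on the carrier, holes in line (horizontal distance between each of tile1_c, tile2_c, tile3_c, tile4_c, tile5_c and base_hole below 0.005 m and z of each of tile1_c, tile2_c, tile3_c, tile4_c, tile5_c in the frame of base_hole below 0.068 m and angle between each of tile1_c, tile2_c, tile3_c, tile4_c, tile5_c's own z axis and vertical below 0.08 rad and angle between the x axis of each of tile1_c, tile2_c, tile3_c, tile4_c, tile5_c and the x axis of base_hole, either way round below 0.2 rad), for 0.3 s.
3. the pin is fully home through the tiles (horizontal distance between pin_tip and base_hole below 0.004 m and z of pin_tip in the frame of base_hole below -0.0245 m and angle between pin_tip's own z axis and vertical below 0.08 rad and value of joint lock above 0.02 m), for 0.2 s.
4. the lock is fully in (value of joint lock below 0.004 m), for 0.2 s.
At the end, for the whole second after the job is handed in: Each tile present lies flat on the carrier, hole within 5 mm of the carrier's hole seen from above, length within 0.2 rad of the carrier's; pin upright, tip at least 24.5 mm below the hole's mouth (home: 27) and within 4 mm of its axis; lock within 4 mm of its inner stop (all of step 2 and horizontal distance between pin_tip and base_hole below 0.004 m and z of pin_tip in the frame of base_hole below -0.0245 m and angle between pin_tip's own z axis and vertical below 0.08 rad and value of joint lock below 0.004 m); the robot touches nothing.
It fails at once if a bystander (coaster, die) was shifted by more than 4 cm (distance of any of coaster_center, die1, die2 from where it was at the start of the episode above 0.04 m).
Of tile1, tile2, tile3, tile4, tile5 only 3 to 5 are there at a start; the rules pass over those that are not, and their reading is None.
At some moment in a run one of tile1, tile2, tile3, tile4, tile5 may be knocked a few centimetres aside while the robot is not near it.
It also fails if it takes over 210 s, if anything falls off the work surface, if the arm or the gripper's body presses on something with over 40 N, if the wrist force passes 120 N, or if a joint passes its speed limit or range.

## Working session

There is one attempt and no reset: what is moved stays moved. The work goes in short steps, Python scripts to look and compute and a shell command to move; the robot and the scene stay as the last step left them, time stands still between calls to the robot, and variables do not carry over. Pictures are saved under pics/ and viewed, and the job is handed in when it is done.

```bash
ls; mkdir -p pics; cat > h.py <<'E'
import numpy as np, cv2
from rig import telemetry, imaging, ctrl
def save(n,f):
    c=imaging.capture(n); cv2.imwrite(f'pics/{f}.png',cv2.cvtColor(c['frame'],cv2.COLOR_RGB2BGR)); np.savez(f'pics/{f}.npz',**c); return c
E
python3 - <<'E'
from h import *
print(telemetry.sense())
for n in ('scene','top','wrist'):
    c=save(n,n+'0'); print(n,c['fx'],c['cx'],c['cy'],c['rvec'],c['tvec'])
E
```

```text
pics
{'time_s': 0.0, 'joints': array([ 9.13602488e-01,  3.13436167e-01,  1.49844188e+00, -5.94693634e-07,
        1.33101013e+00, -2.23391346e-01]), 'dq': array([-0.00141008, -0.00182604,  0.00164657,  0.00090905,  0.00045547,
       -0.00010992]), 'tau': array([-3.47857822e-04, -4.12270975e+01, -2.59736449e+01, -1.95717330e-04,
        4.20566925e-03, -1.76578709e-05]), 'eef_pos': array([220.5132431 , 476.1555968 , 230.74035358]), 'ee_rot': array([-0.59573146,  0.59604175,  0.38025125, -0.38111317]), 'force': array([ 0.4651005 , -0.05043785, -0.33184331]), 'wrist_torque': array([ 0.02857572,  0.00357148, -0.03203341]), 'grip_width': 1.0012644850701227}
scene 431.2070170307767 319.64660382136475 197.90928355000955 [ 0.88367802  2.32381294 -1.24554896] [ 378.73682605 -120.88654756 1673.90577408]
top 392.67137176566195 314.9396315640859 193.89424833905176 [ 2.17827168 -2.1381522   0.15057043] [  12.83272272  555.52720963 1226.84588863]
wrist 330.57748486447827 324.1457702336616 195.41671377645477 [-2.40743265 -1.53995787 -0.2480058 ] [-523.09594753  -41.34584067  382.28166574]
```

View pics/scene0.png

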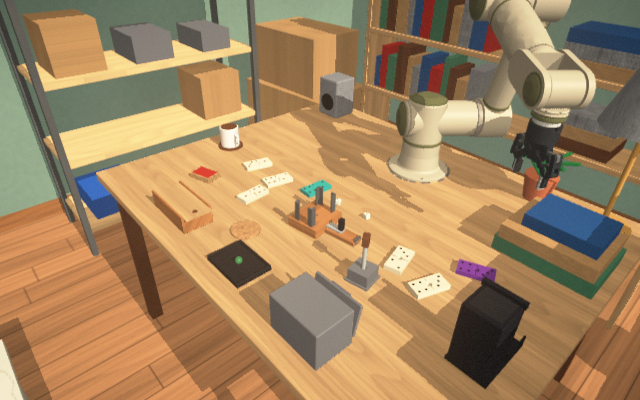

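View pics/top0.png

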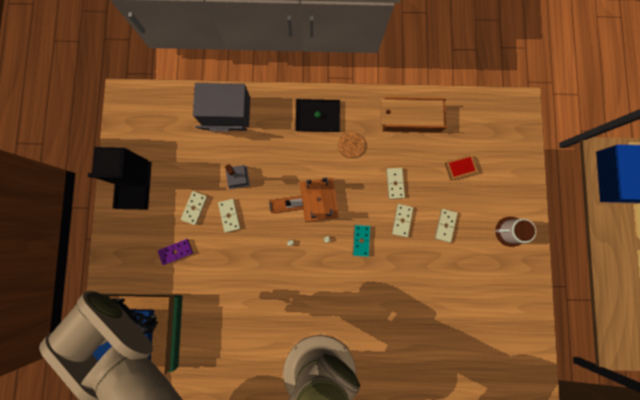

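View pics/wrist0.png

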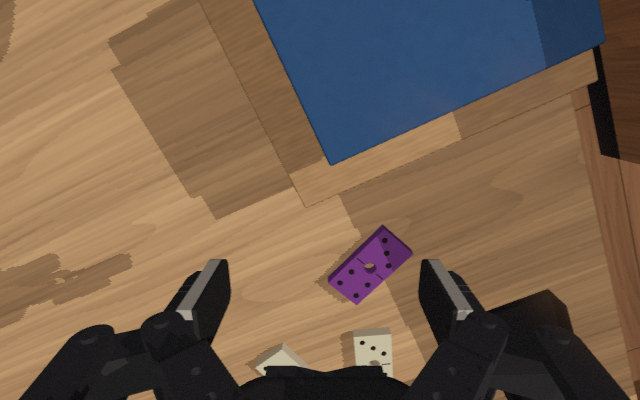

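```bash
cat >> h.py <<'E'
from scipy.spatial.transform import Rotation as R
def ld(f): return dict(np.load(f'pics/{f}.npz'))
def cam(c):
    M=R.from_rotvec(c['rvec']).as_matrix(); return M,c['tvec']
def ray_plane(c,u,v,z):
    M,t=cam(c); C=-M.T@t
    d=M.T@np.array([(u-c['cx'])/c['fx'],(v-c['cy'])/c['fy'],1.0])
    return C+d*(z-C[2])/d[2]
def cloud(c):
    M,t=cam(c); z=c['z_map'].astype(float); v,u=np.mgrid[0:z.shape[0],0:z.shape[1]]
    P=np.stack([(u-c['cx'])/c['fx']*z,(v-c['cy'])/c['fy']*z,z],-1)
    return (P-t)@M
def proj(c,p):
    M,t=cam(c); q=M@np.asarray(p,float)+t
    return np.array([c['fx']*q[0]/q[2]+c['cx'],c['fy']*q[1]/q[2]+c['cy']])
def big(f,x0,y0,x1,y1,s,o):
    im=cv2.imread(f'pics/{f}.png')[y0:y1,x0:x1]; cv2.imwrite(f'pics/{o}.png',cv2.resize(im,None,fx=s,fy=s,interpolation=cv2.INTER_CUBIC))
def tool():
    s=telemetry.sense(); q=s['ee_rot']; return s['eef_pos'],R.from_quat([q[1],q[2],q[3],q[0]]).as_matrix()
E
python3 - <<'E'
from h import *
p,Rm=tool(); print(Rm.round(3))
c=ld('top0'); big('top0',170,130,490,280,2.5,'top0b')
f=c['frame'].astype(int); P=cloud(c)
hsv=cv2.cvtColor(c['frame'],cv2.COLOR_RGB2HSV)
print(f[190,392],f[208,190], hsv[190,392])
m=((hsv[...,1]<70)&(hsv[...,2]>150)).astype(np.uint8)
m[300:]=0
m=cv2.morphologyEx(m,cv2.MORPH_CLOSE,np.ones((3,3)))
n,l,s,ce=cv2.connectedComponentsWithStats(m)
for i in range(1,n):
    if s[i,4]<15: continue
    k,_=cv2.findContours((l==i).astype(np.uint8),0,1); r=cv2.minAreaRect(k[0])
    w=ray_plane(c,*r[0],14); b=cv2.boxPoints(r); W=np.array([ray_plane(c,*q,14)[:2] for q in b])
    e=W[1]-W[0],W[2]-W[1]; e=sorted(e,key=np.linalg.norm); a=np.degrees(np.arctan2(e[1][1],e[1][0]))%180
    print(s[i,4],np.round(r[0]),w.round(),[round(np.linalg.norm(x)) for x in e],round(a,1), 'h',np.median(P[l==i][:,2]).round(1),'hyp',np.hypot(*w[:2]).round())
E
```

```text
[[ 0.42  -0.001 -0.907]
 [ 0.907 -0.001  0.42 ]
 [-0.001 -1.     0.   ]]
[162 153 114] [172 163 120] [ 24  76 162]
76 [509. 232.] [ 444. -610.   14.] [63, 65] 5.8 h 82.9 hyp 754.0
17 [326. 239.] [412. -17.  14.] [10, 13] 0.8 h 18.2 hyp 412.0
```

View pics/top0b.png

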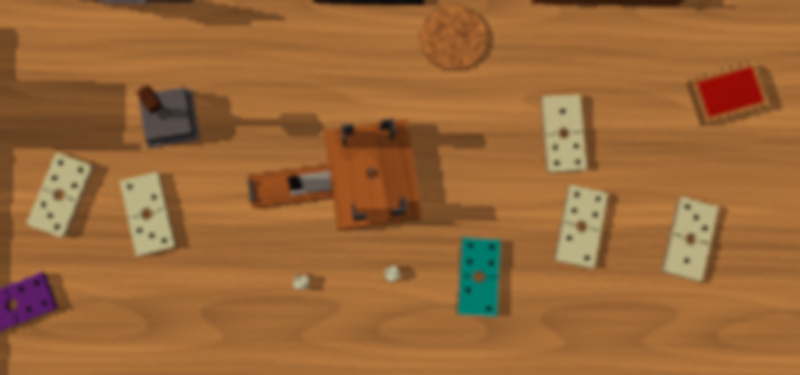

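```bash
cat >> h.py <<'E'
def tiles(c,smax=115,vmin=120,amin=200,ztop=14):
    hsv=cv2.cvtColor(c['frame'],cv2.COLOR_RGB2HSV); P=cloud(c)
    m=((hsv[...,0]>17)&(hsv[...,0]<32)&(hsv[...,1]<smax)&(hsv[...,2]>vmin)).astype(np.uint8)
    m=cv2.morphologyEx(m,cv2.MORPH_CLOSE,np.ones((3,3)))
    m=cv2.morphologyEx(m,cv2.MORPH_OPEN,np.ones((3,3)))
    k,_=cv2.findContours(m,0,1); out=[]
    for q in k:
        if cv2.contourArea(q)<amin: continue
        W=np.array([ray_plane(c,*x[0],ztop)[:2] for x in q],np.float32)
        r=cv2.minAreaRect(W); b=cv2.boxPoints(r); e=sorted([b[1]-b[0],b[2]-b[1]],key=np.linalg.norm)
        a=np.degrees(np.arctan2(e[1][1],e[1][0]))%180
        out.append((np.array(r[0]),[np.linalg.norm(x) for x in e],a,proj(c,[*r[0],ztop])))
    return out
E
python3 - <<'E'
from h import *
c=ld('top0')
for t in tiles(c): print(t[0].round(1),np.round(t[1],1),round(t[2],1),t[3].round(),np.hypot(*t[0]).round())
w=ld('wrist0'); p,Rm=tool()
M,t=cam(w); print('wrist cam pos tool frame',Rm.T@(-M.T@t-p), 'axes in tool',(Rm.T@M.T).round(3)); print('tcp px',proj(w,p),'y+100',proj(w,p+Rm[:,1]*100))
# wrist vs top: hole in purple
print('purple hole wrist',ray_plane(w,370,267,14), 'top', ray_plane(c,175,252,14))
s=ld('scene0'); print(proj(s,p))
print('carrier hole',ray_plane(c,170+372/2.5,130+174/2.5,30))
E
```

```text
[ 463.8 -404.9] [ 53.1 101.1] 165.6 [446. 225.] 616.0
[ 477.4 -262.8] [ 52.8 101.2] 168.8 [402. 220.] 545.0
[483.2 301.7] [ 52.4 102.3] 15.2 [229. 215.] 570.0
[506.  416.9] [ 52.5 100.9] 161.2 [193. 207.] 656.0
[ 599.8 -240.6] [ 52.5 101.5] 4.4 [395. 183.] 646.0
wrist cam pos tool frame [  -1.04888554 -143.53818146   82.5376497 ] axes in tool [[ 1.     0.001 -0.001]
 [ 0.001 -0.318  0.948]
 [ 0.001 -0.948 -0.318]]
tcp px [326.55740093 261.97345549] y+100 [325.84421472 196.60202458]
purple hole wrist [363.17104692 471.03219221  14.        ] top [362.00887063 467.28220336  14.        ]
[525.73564283 183.64832595]
carrier hole [537.67283612  10.32204188  30.        ]
```

```bash
cat >> h.py <<'E'
def go(pos,ang,comm=None):
    """delta in tool axes cm, rotvec twist to have TCP at pos, tool x at ang deg, y down"""
    p,Rm=tool(); a=np.radians(ang)
    best=None
    X=np.array([np.cos(a),np.sin(a),0]); Y=np.array([0,0,-1.]); T=np.stack([X,Y,np.cross(X,Y)],1)
    d=Rm.T@(np.asarray(pos,float)-p)/10; tw=R.from_matrix(Rm.T@T).as_rotvec()
    print('at',p.round(1),'dpos cm',d.round(2),'twist',tw.round(3),'deg',np.degrees(np.linalg.norm(tw)).round(1),'dist',np.linalg.norm(d).round(2))
E
python3 - <<'E'
from h import *
c=ld('top0')
k=ray_plane(c,288.8,202.8,61); print('knob',k); P=cloud(c); print(P[203,289],P[200,319],P[175,233])
hole=np.array([537.7,10.3]); print(np.degrees(np.arctan2(*(k[:2]-hole)[::-1])),np.linalg.norm(k[:2]-hole))
go([k[0],k[1],160],7.5)
E
```

```text
knob [522.14502666 104.94201081  61.        ]
[521.66436689 104.37336683  59.69339504] [539.22768032   9.19618699   5.38834227] [606.97198314 283.46460146  62.56002301]
99.33345554290153 95.91176885730295
at [220.6 476.2 230.9] dpos cm [-21.01   7.1  -42.97] twist [ 0.000e+00  1.006e+00 -1.000e-03] deg 57.6 dist 48.35
```

```bash
python3 -m handwheel '[{"delta_pos":[-2,0,-4],"twist":[0,0.1,0],"jaw":1},{"delta_pos":[-4,0,-8],"twist":[0,0.2,0],"jaw":1},{"delta_pos":[-6,0,-12],"twist":[0,0.3,0],"jaw":1},{"delta_pos":[-8,0,-16],"twist":[0,0.4,0],"jaw":1},{"delta_pos":[-10,0,-20],"twist":[0,0.5,0],"jaw":1},{"delta_pos":[-12,0.5,-24],"twist":[0,0.6,0],"jaw":1},{"delta_pos":[-14,1,-28],"twist":[0,0.7,0],"jaw":1},{"delta_pos":[-16,2,-32],"twist":[0,0.8,0],"jaw":1},{"delta_pos":[-18,3,-36],"twist":[0,0.9,0],"jaw":1},{"delta_pos":[-20,4,-40],"twist":[0,1.0,0],"jaw":1}]' 40
python3 - <<'E'
from h import *
go([522,105,160],8)
save('wrist','w1')
E
```

```text
time_s: 0.98
eef_pos: [479.6, 151.0, 198.3]
ee_rot: [0.706, -0.706, -0.047, 0.046]
force: [1.5, 0.3, -0.4]
grip_width: 1.0
at [479.6 151.  198.3] dpos cm [ 3.6   3.83 -5.12] twist [-0.    -0.008  0.   ] deg 0.5 dist 7.33
```

View pics/w1.png

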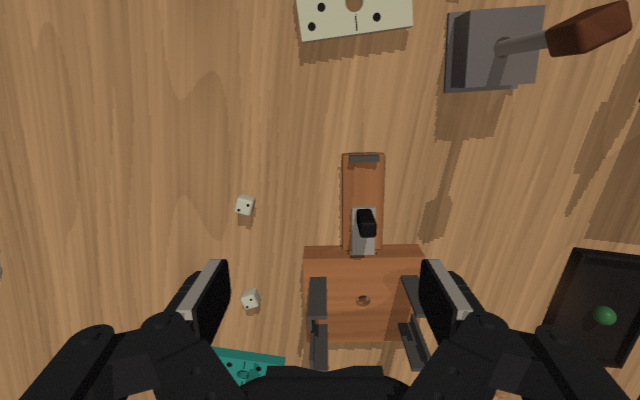

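```bash
python3 - <<'E'
from h import *
big('w1',290,140,450,360,3,'w1b')
E
```

```text
(no output)
```

View pics/w1b.png

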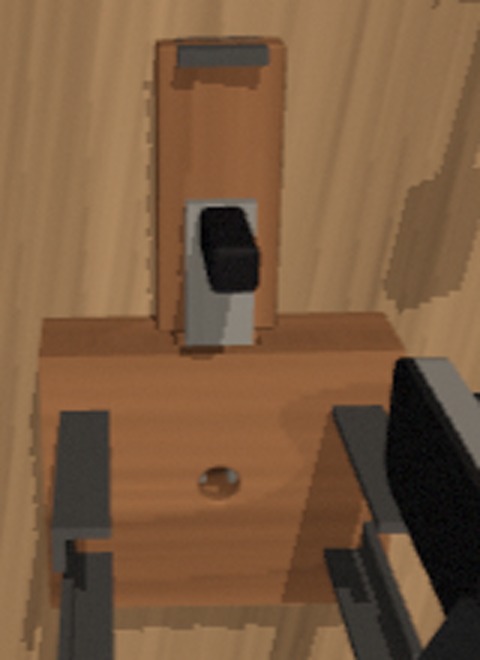

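```bash
python3 - <<'E'
from h import *
w=ld('w1')
f=lambda x,y,z: ray_plane(w,290+x/3,140+y/3,z)[:2]
k=f(235,269,61);h=f(219,483,30);a=f(40,356,30);b=f(400,349,30);s0=f(178,46,20);s1=f(268,45,20); 
print('knob',k,'hole',h,'edge',a,b,np.linalg.norm(b-a),np.degrees(np.arctan2(*(b-a)[::-1])))
print('dist',np.linalg.norm(k-h),np.degrees(np.arctan2(*(k-h)[::-1])),'stop',(s0+s1)/2)
m=(s0+s1)/2-h; print(np.degrees(np.arctan2(m[1],m[0])),np.linalg.norm(m))
go([k[0],k[1],32],8)
go([k[0],k[1],90],8)
E
```

```text
knob [525.12236203 109.98133486] hole [540.72403491  10.0898036 ] edge [468.80148645  54.16297783] [594.66777416  73.82865863] 127.39333335351681 8.88024737915057
dist 101.10257273116414 98.87708751760549 stop [515.56282863 170.92245265]
98.89147569245172 162.78890411180163
at [482.7 146.  196.2] dpos cm [ 3.79 16.43 -4.06] twist [ 0.002 -0.018 -0.001] deg 1.1 dist 17.34
at [482.7 146.  196.2] dpos cm [ 3.78 10.63 -4.07] twist [ 0.002 -0.018 -0.001] deg 1.1 dist 11.99
```

```bash
python3 - <<'E'
from h import *
imaging.capture('wrist');imaging.capture('wrist');go([525,107,90],9)
E
```

```text
at [479.4 150.9 197.5] dpos cm [ 3.96 10.74 -4.96] twist [-0.    -0.024 -0.002] deg 1.4 dist 12.48
```

```bash
python3 -m handwheel '[{"delta_pos":[1,2,-1.2],"twist":[0,-0.024,0],"jaw":1},{"delta_pos":[2,4,-2.4],"twist":[0,-0.024,0],"jaw":1},{"delta_pos":[3,6,-3.7],"twist":[0,-0.024,0],"jaw":1},{"delta_pos":[3.96,8,-4.96],"twist":[0,-0.024,0],"jaw":1},{"delta_pos":[3.96,10,-4.96],"twist":[0,-0.024,0],"jaw":1},{"delta_pos":[3.96,12,-4.96],"twist":[0,-0.024,0],"jaw":1},{"delta_pos":[3.96,14,-4.96],"twist":[0,-0.024,0],"jaw":1},{"delta_pos":[3.96,15.5,-4.96],"twist":[0,-0.024,0],"jaw":1},{"delta_pos":[3.96,16.3,-4.96],"twist":[0,-0.024,0],"jaw":1},{"delta_pos":[3.96,16.3,-4.96],"twist":[0,-0.024,0],"jaw":1}]' 40
python3 - <<'E'
from h import *
save('wrist','w2')
go([525,107,34],9)
E
```

```text
time_s: 1.97
eef_pos: [523.6, 110.1, 34.4]
ee_rot: [0.705, -0.705, -0.057, 0.058]
force: [0.2, 0.6, 0.3]
grip_width: 0.998
at [524.3 109.9  35.6] dpos cm [ 0.02  0.16 -0.3 ] twist [-0.     0.005 -0.001] deg 0.3 dist 0.34
```

View pics/w2.png

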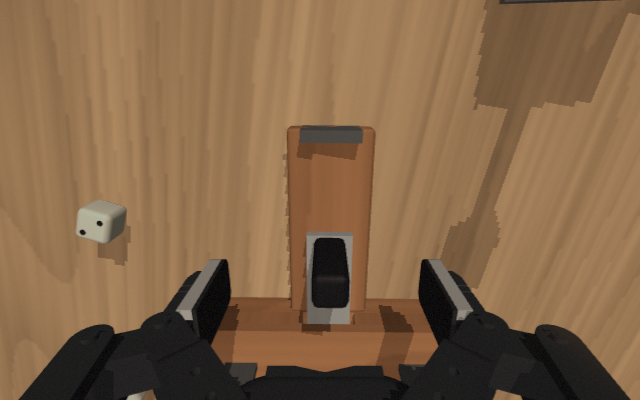

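```bash
python3 -m handwheel '[{"delta_pos":[0,0,-0.3],"twist":[0,0,0],"jaw":0},{"delta_pos":[0,0,-0.3],"twist":[0,0,0],"jaw":0},{"delta_pos":[0,0,-0.3],"twist":[0,0,0],"jaw":0},{"delta_pos":[0,0,-0.3],"twist":[0,0,0],"jaw":0},{"delta_pos":[0,0,-0.3],"twist":[0,0,0],"jaw":0},{"delta_pos":[0,0,-0.3],"twist":[0,0,0],"jaw":0},{"delta_pos":[0,0,-0.3],"twist":[0,0,0],"jaw":0},{"delta_pos":[0,0,-0.3],"twist":[0,0,0],"jaw":0},{"delta_pos":[0,0,-0.3],"twist":[0,0,0],"jaw":0},{"delta_pos":[0,0,-0.3],"twist":[0,0,0],"jaw":0}]' 40
python3 - <<'E'
from h import *
s=telemetry.sense();print(s['force'],s['grip_width'])
go([525,107,34],9)
E
```

```text
time_s: 2.85
eef_pos: [526.6, 106.4, 36.2]
ee_rot: [0.705, -0.705, -0.058, 0.055]
force: [6.0, 1.9, -0.8]
grip_width: 0.178
[ 6.02680486  1.86181372 -0.84955814] 0.17839502816818287
at [526.6 106.4  36.2] dpos cm [-0.15  0.22  0.09] twist [0.    0.003 0.004] deg 0.3 dist 0.27
```

```bash
python3 -m handwheel '[{"delta_pos":[0.15,0,0.5],"twist":[0,0,0],"jaw":0},{"delta_pos":[0.15,0,1.0],"twist":[0,0,0],"jaw":0},{"delta_pos":[0.15,0,1.5],"twist":[0,0,0],"jaw":0},{"delta_pos":[0.15,0,2.0],"twist":[0,0,0],"jaw":0},{"delta_pos":[0.15,0,2.5],"twist":[0,0,0],"jaw":0},{"delta_pos":[0.15,0,3.0],"twist":[0,0,0],"jaw":0},{"delta_pos":[0.15,0,3.4],"twist":[0,0,0],"jaw":0},{"delta_pos":[0.15,0,3.7],"twist":[0,0,0],"jaw":0},{"delta_pos":[0.15,0,3.9],"twist":[0,0,0],"jaw":0},{"delta_pos":[0.15,0,3.9],"twist":[0,0,0],"jaw":0}]' 40
python3 - <<'E'
from h import *
s=telemetry.sense();print(s['force'],s['grip_width'])
save('wrist','w3')
go([525,107,34],9)
E
```

```text
time_s: 3.68
eef_pos: [522.1, 137.6, 35.7]
ee_rot: [-0.7, 0.709, 0.058, -0.057]
force: [3.4, -53.9, 1.5]
grip_width: 0.182
[  3.37049777 -53.89972025   1.48187641] 0.18230329838911088
at [522.1 137.6  35.7] dpos cm [-0.2   0.21 -3.06] twist [ 0.013  0.005 -0.001] deg 0.8 dist 3.07
```

View pics/w3.png

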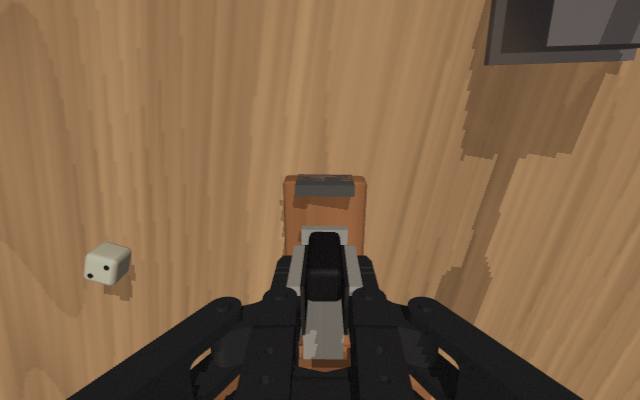

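```bash
python3 -m handwheel '[{"delta_pos":[0,0,-0.3],"twist":[0,0,0],"jaw":0},{"delta_pos":[0,0,-0.6],"twist":[0,0,0],"jaw":0},{"delta_pos":[0,0,-0.6],"twist":[0,0,0],"jaw":0},{"delta_pos":[0,0,-0.6],"twist":[0,0,0],"jaw":0.3},{"delta_pos":[0,0,-0.6],"twist":[0,0,0],"jaw":0.6},{"delta_pos":[0,0,-0.6],"twist":[0,0,0],"jaw":0.6},{"delta_pos":[0,-2,-0.6],"twist":[0,0,0],"jaw":0.6},{"delta_pos":[0,-5,-0.6],"twist":[0,0,0],"jaw":0.7},{"delta_pos":[0,-8,-0.6],"twist":[0,0,0],"jaw":0.7},{"delta_pos":[0,-11,-0.6],"twist":[0,0,0],"jaw":0.7}]' 40
python3 - <<'E'
from h import *
s=telemetry.sense();print(s['force'],s['grip_width'])
imaging.capture('top');imaging.capture('top');save('wrist','w4')
go([539,10,190],99)
E
```

```text
time_s: 4.57
eef_pos: [520.9, 139.5, 146.7]
ee_rot: [0.705, -0.705, -0.057, 0.057]
force: [0.3, -0.8, 0.2]
grip_width: 0.703
[ 0.3097702  -0.7706018   0.19962652] 0.7032050435525752
at [522.2 139.6 147.4] dpos cm [ -0.41  -4.26 -13.06] twist [ 0.003 -1.566  0.003] deg 89.7 dist 13.74
```

View pics/w4.png

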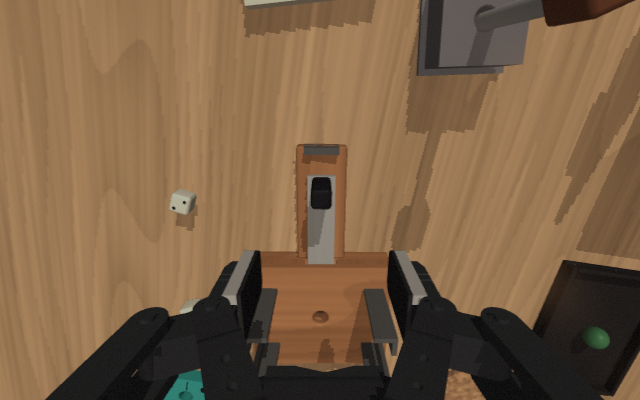

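```bash
python3 - <<'E'
from h import *
big('w4',280,130,360,350,2.7,'w4b')
w=ld('w4')
for n,(u,v,z) in dict(knob=(321,201,61),hole=(320.5,316.5,30),pend=(321,177,21),stop=(321,153,20)).items(): print(n,ray_plane(w,u,v,z).round(1))
E
```

```text
knob [520.6 137.9  61. ]
hole [540.5  10.7  30. ]
pend [519.4 145.3  21. ]
stop [516.1 165.6  20. ]
```

View pics/w4b.png

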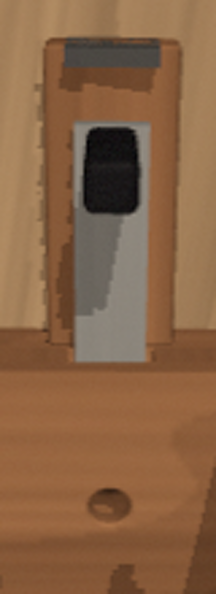

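```bash
python3 -m handwheel '[{"delta_pos":[0,-0.5,-1.5],"twist":[0,-0.12,0],"jaw":1},{"delta_pos":[0,-1,-3],"twist":[0,-0.24,0],"jaw":1},{"delta_pos":[-0.1,-2,-5],"twist":[0,-0.36,0],"jaw":1},{"delta_pos":[-0.2,-3,-7],"twist":[0,-0.48,0],"jaw":1},{"delta_pos":[-0.4,-4.26,-9],"twist":[0,-0.60,0],"jaw":1},{"delta_pos":[-0.4,-4.26,-11],"twist":[0,-0.72,0],"jaw":1},{"delta_pos":[-0.4,-4.26,-12],"twist":[0,-0.84,0],"jaw":1},{"delta_pos":[-0.4,-4.26,-13],"twist":[0,-0.96,0],"jaw":1},{"delta_pos":[-0.4,-4.26,-13],"twist":[0,-1.08,0],"jaw":1},{"delta_pos":[-0.4,-4.26,-13],"twist":[0,-1.2,0],"jaw":1}]' 40 && python3 - <<'E'
from h import *
imaging.capture('top');imaging.capture('top')
go([539.5,10.5,190],98.9)
E
```

```text
time_s: 5.55
eef_pos: [537.8, 9.9, 186.6]
ee_rot: [0.549, -0.548, -0.446, 0.447]
force: [0.6, 0.7, 0.7]
grip_width: 1.004
at [537.8  10.3 186.8] dpos cm [ 0.05 -0.32 -0.16] twist [-0.002 -0.364  0.001] deg 20.8 dist 0.37
```

```bash
python3 -m handwheel '[{"delta_pos":[0,-0.3,-0.15],"twist":[0,-0.12,0],"jaw":1},{"delta_pos":[0,-0.3,-0.15],"twist":[0,-0.24,0],"jaw":1},{"delta_pos":[0,-0.3,-0.15],"twist":[0,-0.364,0],"jaw":1},{"delta_pos":[0,-0.3,-0.15],"twist":[0,-0.364,0],"jaw":1},{"delta_pos":[0,-0.3,-0.15],"twist":[0,-0.364,0],"jaw":1},{"delta_pos":[0,-0.3,-0.15],"twist":[0,-0.364,0],"jaw":1},{"delta_pos":[0,-0.3,-0.15],"twist":[0,-0.364,0],"jaw":1},{"delta_pos":[0,-0.3,-0.15],"twist":[0,-0.364,0],"jaw":1},{"delta_pos":[0,-0.3,-0.15],"twist":[0,-0.364,0],"jaw":1},{"delta_pos":[0,-0.3,-0.15],"twist":[0,-0.364,0],"jaw":1}]' 40 && python3 - <<'E'
from h import *
w=save('wrist','w5'); p,Rm=tool(); print(p,Rm[:,0], proj(w,[539.5,10.5,30]))
save('top','top5')
big('w5',220,90,430,270,3.8,'w5b')
for t in tiles(ld('top5')): print(t[0].round(1),np.round(t[1],1),round(t[2],1),t[3].round())
E
```

```text
time_s: 6.48
eef_pos: [539.7, 9.8, 191.2]
ee_rot: [0.46, -0.46, -0.537, 0.537]
force: [0.5, 0.3, 0.2]
grip_width: 1.001
[539.7363594    9.74980217 191.17256833] [-1.52894426e-01  9.88242528e-01 -2.09106018e-05] [325.60175561 176.49393092]
[ 456.8 -403. ] [53.1 86.4] 165.9 [446. 227.]
[ 471.4 -261.1] [53.2 87.7] 169.8 [402. 222.]
[483.5 302. ] [ 52.3 101.7] 15.8 [229. 215.]
[506.1 416.8] [ 52.8 100.9] 160.8 [193. 207.]
[ 599.7 -240.6] [ 52.5 101.3] 4.4 [395. 183.]
```

View pics/w5b.png

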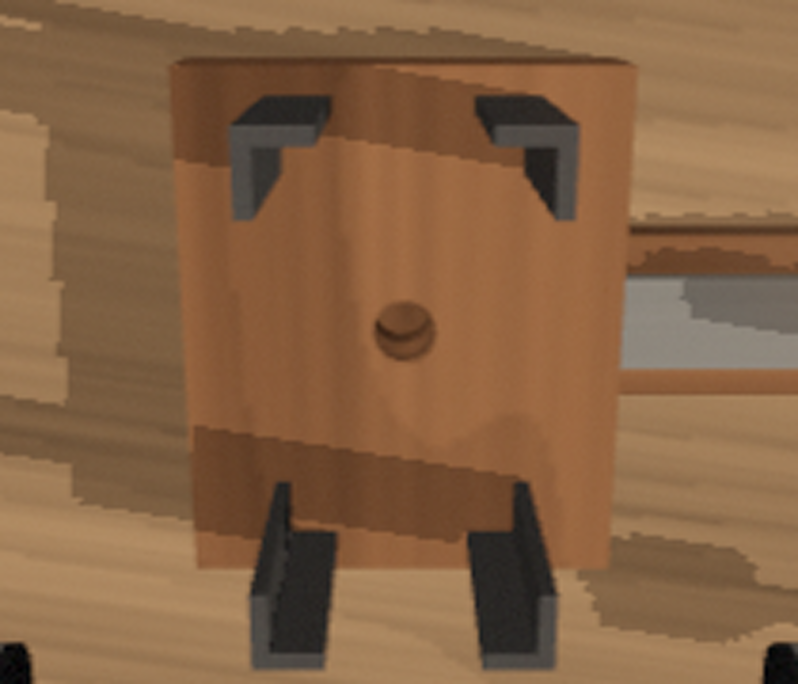

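View pics/w5.png

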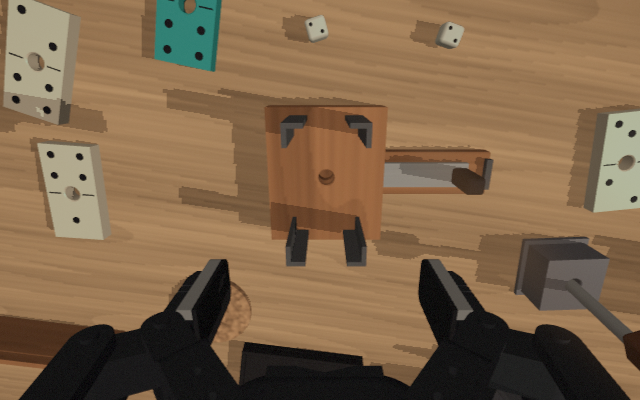

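```bash
cat > m.py <<'E'
from h import *
w=ld('w5'); f=lambda x,y,z=30: ray_plane(w,220+(x)/3.8-0.37,90+(y)/3.8-0.37,z)[:2]
C=[f(171,67),f(635,69),f(608,569),f(197,569)]
for a,b in ((0,1),(1,2),(2,3),(3,0)):
    d=C[b]-C[a]; print(np.linalg.norm(d).round(1),np.degrees(np.arctan2(d[1],d[0])).round(2))
print('centre',np.mean(C,0),'hole',f(405,331))
# post inner corners at top z=94: top-left post inner corner etc.
q=[f(252,148,94),f(556,148,94),f(268,653,94),f(540,653,94)]
print(np.array(q).round(1),np.mean(q,0))
E
python3 m.py
```

```text
109.0 98.59
129.6 9.07
110.0 -81.15
130.1 -171.38
centre [540.71998184  10.7013585 ] hole [539.64634161  11.10930307]
[[491.5 -26.1]
 [482.7  30.7]
 [598.3 -10. ]
 [589.2  48.2]] [540.42674827  10.68627501]
```

```bash
python3 - <<'E'
from h import *
go([483.5,302,120],105.5)
E
```

```text
at [539.8   9.8 191.2] dpos cm [29.74  7.12  1.09] twist [ 0.    -0.117 -0.   ] deg 6.7 dist 30.6
```

```bash
python3 -m handwheel '[{"delta_pos":[3.7,0,0.2],"twist":[0,-0.02,0],"jaw":1},{"delta_pos":[7.5,0.5,0.4],"twist":[0,-0.04,0],"jaw":1},{"delta_pos":[11.2,1.5,0.6],"twist":[0,-0.06,0],"jaw":1},{"delta_pos":[15,2.5,0.8],"twist":[0,-0.08,0],"jaw":1},{"delta_pos":[18.7,3.5,0.9],"twist":[0,-0.1,0],"jaw":1},{"delta_pos":[22.4,4.5,1],"twist":[0,-0.117,0],"jaw":1},{"delta_pos":[26,5.5,1.1],"twist":[0,-0.117,0],"jaw":1},{"delta_pos":[29,6.6,1.1],"twist":[0,-0.117,0],"jaw":1},{"delta_pos":[29.74,7.1,1.1],"twist":[0,-0.117,0],"jaw":1},{"delta_pos":[29.74,7.1,1.1],"twist":[0,-0.117,0],"jaw":1}]' 40 && cat >> h.py <<'E'
def hole(c,guess,z=14,half=14,dbg=None):
    u,v=np.round(proj(c,[*guess,z])).astype(int); g=cv2.cvtColor(c['frame'],cv2.COLOR_RGB2HSV)
    return u,v
E
python3 - <<'E'
from h import *
imaging.capture('top')
w=save('wrist','w6'); p,Rm=tool(); print(p)
for t in tiles(w,amin=2500): print(t[0].round(1),np.round(t[1],1),round(t[2],1),t[3].round())
big('w6',220,20,430,200,3.8,'w6b')
E
```

```text
time_s: 7.42
eef_pos: [482.0, 303.3, 118.9]
ee_rot: [0.428, -0.427, -0.563, 0.564]
force: [0.2, -0.3, 0.0]
grip_width: 1.0
[483.47366505 301.29445217 120.34006311]
[507.  417.8] [ 51.1 100.8] 160.9 [449. 256.]
[484.4 302.4] [ 50.8 100.2] 15.2 [325. 197.]
```

View pics/w6b.png

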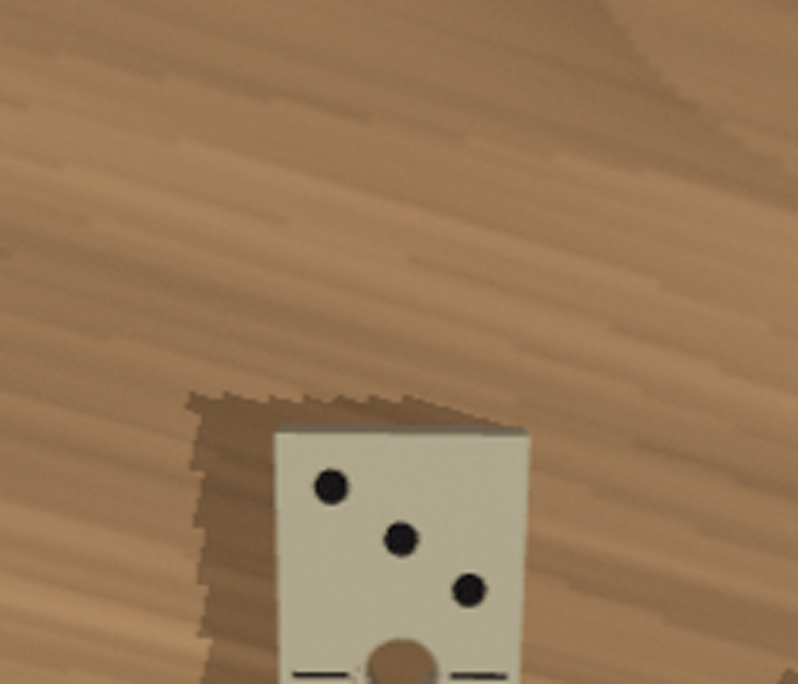

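```bash
python3 - <<'E'
from h import *
go([484.4,302.4,2],105.2)
E
```

```text
at [483.5 301.3 120.3] dpos cm [ 0.09 11.83 -0.12] twist [-0.     0.006 -0.   ] deg 0.3 dist 11.83
```

```bash
python3 -m handwheel '[{"delta_pos":[0.09,3,-0.12],"twist":[0,0.006,0],"jaw":0.8},{"delta_pos":[0.09,6,-0.12],"twist":[0,0.006,0],"jaw":0.8},{"delta_pos":[0.09,8.5,-0.12],"twist":[0,0.006,0],"jaw":0.8},{"delta_pos":[0.09,10.5,-0.12],"twist":[0,0.006,0],"jaw":0.8},{"delta_pos":[0.09,11.5,-0.12],"twist":[0,0.006,0],"jaw":0.8},{"delta_pos":[0.09,11.8,-0.12],"twist":[0,0.006,0],"jaw":0.75},{"delta_pos":[0.09,11.8,-0.12],"twist":[0,0.006,0],"jaw":0.5},{"delta_pos":[0.09,11.8,-0.12],"twist":[0,0.006,0],"jaw":0.4},{"delta_pos":[0.09,11.8,-0.12],"twist":[0,0.006,0],"jaw":0.4},{"delta_pos":[0.09,11.8,-0.12],"twist":[0,0.006,0],"jaw":0.4}]' 40 && python3 - <<'E'
from h import *
print(telemetry.sense()['force'])
w=save('wrist','w7'); go([484.4,302.4,2],105.2)
print(telemetry.sense()['force'])
E
```

```text
time_s: 8.35
eef_pos: [484.8, 303.2, 3.4]
ee_rot: [-0.429, 0.43, 0.562, -0.561]
force: [-0.5, -1.6, 4.4]
grip_width: 0.57
[-0.46063138 -1.56161605  4.38904385]
at [484.8 303.2   3.3] dpos cm [-0.07  0.13  0.06] twist [ 0.002 -0.    -0.   ] deg 0.1 dist 0.16
[-1.47128995 -1.93829671  5.00000052]
```

View pics/w7.png

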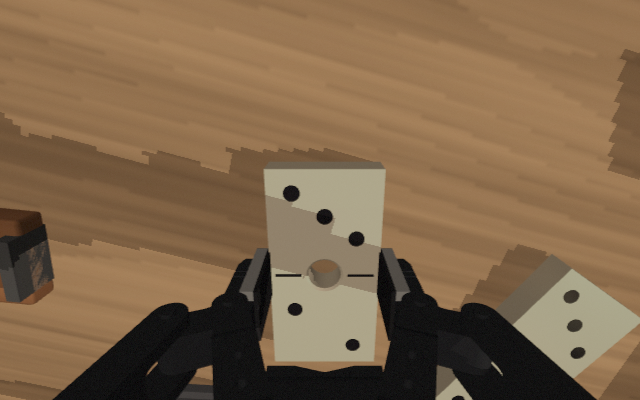

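```bash
cat >> h.py <<'E'
HOLE=np.array([540.2,10.8]); CA=8.9
def held(f,u,v,zt):
    """offset of held tile hole in tool frame (mm); hole px u,v at top height zt"""
    w=ld(f); p,Rm=tool(); q=ray_plane(w,u,v,zt); return Rm.T@(q-p)
E
python3 - <<'E'
from h import *
w=ld('w7'); p,Rm=tool()
for t in tiles(w,amin=2500,vmin=90): print(t[0].round(1),np.round(t[1],1),round(t[2],1),t[3].round(), (Rm.T@(np.array([*t[0],14])-p)).round(1))
print(held('w7',325,274,14))
big('w7',240,150,410,380,2.6,'w7b')
E
```

```text
[478.4 421.7] [44.7 63.5] 70.1 [564. 320.] [116.  -10.6 -24.9]
[483.6 302.5] [ 50.7 103.6] 15.2 [324. 272.] [ -0.4 -10.7   1.3]
[  0.0431665  -10.65437792   0.40008714]
```

View pics/w7b.png

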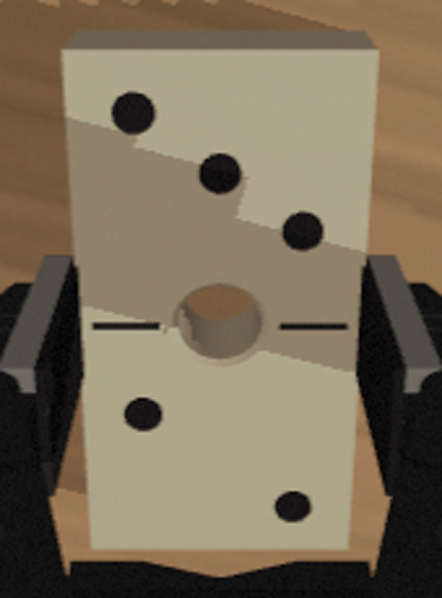

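```bash
python3 - <<'E'
from h import *
go([540.4,10.8,130],98.9)
E
python3 -m handwheel '[{"delta_pos":[0,-1,0],"twist":[0,0,0],"jaw":0.4},{"delta_pos":[0,-4,0],"twist":[0,0,0],"jaw":0.4},{"delta_pos":[0,-8,0],"twist":[0,0,0],"jaw":0.4},{"delta_pos":[-2,-11.5,0],"twist":[0,0,0],"jaw":0.4},{"delta_pos":[-6,-12.7,0],"twist":[0,0.02,0],"jaw":0.4},{"delta_pos":[-10,-12.7,0.5],"twist":[0,0.04,0],"jaw":0.4},{"delta_pos":[-14,-12.7,1],"twist":[0,0.06,0],"jaw":0.4},{"delta_pos":[-18,-12.7,1.5],"twist":[0,0.08,0],"jaw":0.4},{"delta_pos":[-22,-12.7,2],"twist":[0,0.1,0],"jaw":0.4},{"delta_pos":[-26,-12.7,2.2],"twist":[0,0.11,0],"jaw":0.4}]' 40 && python3 - <<'E'
from h import *
imaging.capture('top');imaging.capture('top');go([540.4,10.8,130],98.9)
go([540.4,10.8,105],98.9)
E
```

```text
at [484.8 303.2   3.3] dpos cm [-29.68 -12.67   2.27] twist [0.002 0.11  0.   ] deg 6.3 dist 32.35
time_s: 9.23
eef_pos: [530.6, 44.7, 130.1]
ee_rot: [-0.46, 0.46, 0.537, -0.537]
force: [0.2, 1.0, -1.1]
grip_width: 0.571
at [532.   41.7 130.1] dpos cm [-3.18  0.01 -0.37] twist [ 0.001 -0.006 -0.001] deg 0.4 dist 3.2
at [532.   41.7 130.1] dpos cm [-3.17  2.51 -0.37] twist [ 0.001 -0.006 -0.001] deg 0.4 dist 4.06
```

```bash
python3 -m handwheel '[{"delta_pos":[-1.5,0,-0.2],"twist":[0,-0.006,0],"jaw":0.4},{"delta_pos":[-3.18,0,-0.37],"twist":[0,-0.006,0],"jaw":0.4},{"delta_pos":[-3.18,0,-0.37],"twist":[0,-0.006,0],"jaw":0.4},{"delta_pos":[-3.18,0.5,-0.37],"twist":[0,-0.006,0],"jaw":0.4},{"delta_pos":[-3.18,1.0,-0.37],"twist":[0,-0.006,0],"jaw":0.4},{"delta_pos":[-3.18,1.5,-0.37],"twist":[0,-0.006,0],"jaw":0.4},{"delta_pos":[-3.18,2.0,-0.37],"twist":[0,-0.006,0],"jaw":0.4},{"delta_pos":[-3.18,2.5,-0.37],"twist":[0,-0.006,0],"jaw":0.4},{"delta_pos":[-3.18,2.5,-0.37],"twist":[0,-0.006,0],"jaw":0.4},{"delta_pos":[-3.18,2.5,-0.37],"twist":[0,-0.006,0],"jaw":0.4}]' 40 && python3 - <<'E'
from h import *
imaging.capture('top');save('wrist','w8');go([540.4,10.8,35],98.9)
E
```

```text
time_s: 10.17
eef_pos: [539.4, 15.8, 103.8]
ee_rot: [0.458, -0.458, -0.539, 0.539]
force: [-0.6, -0.0, -1.8]
grip_width: 0.569
at [539.7  15.7 104.4] dpos cm [-0.49  6.94  0.02] twist [ 0.     0.006 -0.   ] deg 0.3 dist 6.95
```

View pics/w8.png

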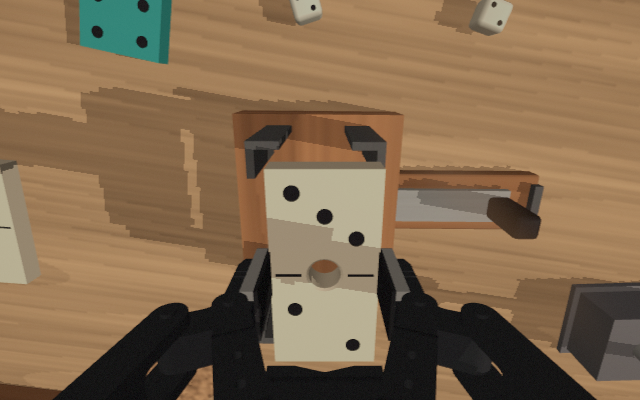

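```bash
python3 -m handwheel '[{"delta_pos":[-0.25,0,0],"twist":[0,0.006,0],"jaw":0.4},{"delta_pos":[-0.49,0,0],"twist":[0,0.006,0],"jaw":0.4},{"delta_pos":[-0.49,0.5,0],"twist":[0,0.006,0],"jaw":0.4},{"delta_pos":[-0.49,2,0],"twist":[0,0.006,0],"jaw":0.4},{"delta_pos":[-0.49,3.5,0],"twist":[0,0.006,0],"jaw":0.4},{"delta_pos":[-0.49,5,0],"twist":[0,0.006,0],"jaw":0.4},{"delta_pos":[-0.49,6,0],"twist":[0,0.006,0],"jaw":0.4},{"delta_pos":[-0.49,6.8,0],"twist":[0,0.006,0],"jaw":0.4},{"delta_pos":[-0.49,6.9,0],"twist":[0,0.006,0],"jaw":0.4},{"delta_pos":[-0.49,6.9,0],"twist":[0,0.006,0],"jaw":0.4}]' 40 && python3 - <<'E'
from h import *
print(telemetry.sense()['force'])
imaging.capture('top');save('wrist','w9');go([540.4,10.8,35],98.9)
print(telemetry.sense()['force'])
E
```

```text
time_s: 11.1
eef_pos: [540.4, 10.8, 35.1]
ee_rot: [0.46, -0.46, -0.537, 0.537]
force: [-0.2, 0.5, -0.3]
grip_width: 0.573
[-0.2416646   0.52640122 -0.32220244]
at [540.8  10.7  35.8] dpos cm [0.02 0.08 0.04] twist [ 0.001 -0.    -0.   ] deg 0.1 dist 0.1
[-0.12897562 -1.26661556 -1.0088957 ]
```

View pics/w9.png

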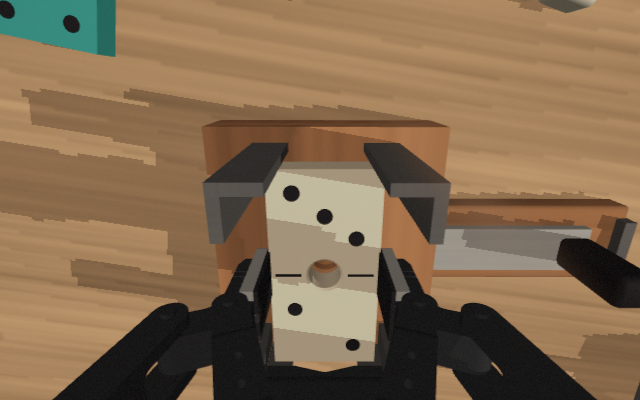

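```bash
python3 -m handwheel '[{"delta_pos":[0,0.2,0],"twist":[0,0,0],"jaw":0.4},{"delta_pos":[0,0.2,0],"twist":[0,0,0],"jaw":0.75},{"delta_pos":[0,0.2,0],"twist":[0,0,0],"jaw":0.75},{"delta_pos":[0,0.2,0],"twist":[0,0,0],"jaw":0.75},{"delta_pos":[0,-1,0],"twist":[0,0,0],"jaw":0.75},{"delta_pos":[0,-4,0],"twist":[0,0,0],"jaw":0.75},{"delta_pos":[0,-8,0],"twist":[0,0,0],"jaw":0.8},{"delta_pos":[0,-12,0],"twist":[0,0,0],"jaw":0.9},{"delta_pos":[0,-15.5,0],"twist":[0,0,0],"jaw":1},{"delta_pos":[0,-15.5,0],"twist":[0,0,0],"jaw":1}]' 40 && python3 - <<'E'
from h import *
imaging.capture('top');w=save('wrist','w10');save('top','top10')
for t in tiles(w,amin=2500,vmin=90,ztop=44): print(t[0].round(1),np.round(t[1],1),round(t[2],1),t[3].round())
for t in tiles(ld('top10')): print(t[0].round(1),np.round(t[1],1),round(t[2],1),t[3].round())
big('w10',220,90,430,270,3.8,'w10b')
E
```

```text
time_s: 12.03
eef_pos: [543.0, 10.4, 197.5]
ee_rot: [-0.456, 0.464, 0.539, -0.535]
force: [-0.6, -0.1, 0.8]
grip_width: 1.0
[ 586.7 -216.5] [54.1 93.5] 4.5 [ 77. 188.]
[540.1   9.8] [ 50.4 100.8] 8.9 [325. 177.]
[ 476.6 -236.5] [54.2 91.8] 168.7 [41. 58.]
[ 457.2 -403.1] [53.2 87. ] 166.2 [446. 227.]
[ 471.4 -261.2] [53.1 87.7] 169.8 [402. 222.]
[506.1 416.8] [ 52.8 100.9] 160.8 [193. 207.]
[ 599.7 -240.5] [ 52.7 101.4] 4.5 [395. 183.]
```

View pics/w10b.png

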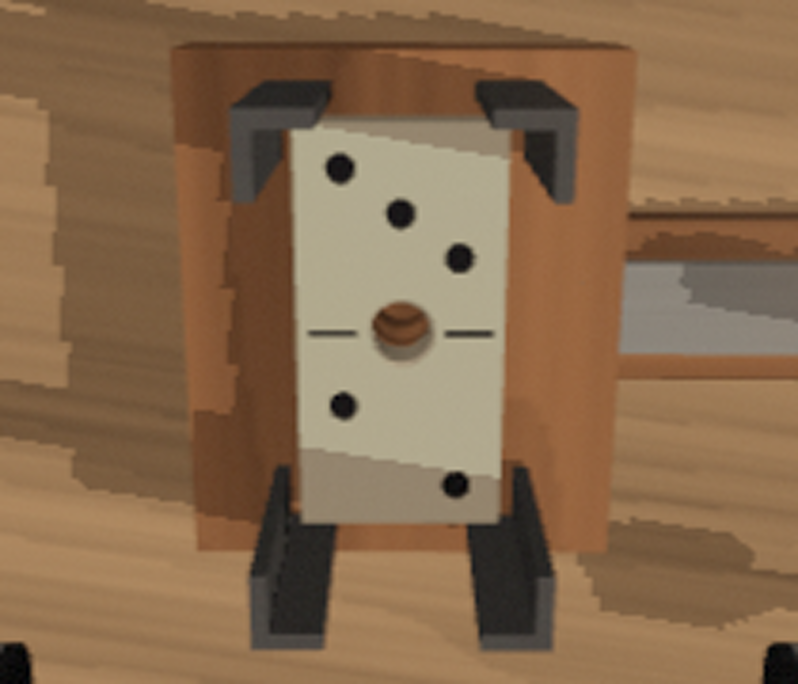

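```bash
python3 - <<'E'
from h import *
w=ld('w10'); f=lambda x,y,z=30: ray_plane(w,220+(x)/3.8-0.37,90+(y)/3.8-0.37,z)[:2]
C=[f(171,50),f(635,53),f(608,550),f(197,550)]
print('centre',np.mean(C,0),'tile hole',f(401,332,44),'post',np.mean([f(252,131,94),f(556,131,94),f(268,636,94),f(539,636,94)],0))
go([506.5,417.2,120],70.8)
E
```

```text
centre [540.20724349  10.63499704] tile hole [540.20471046  10.220012  ] post [540.62440336  10.86041039]
at [540.1  10.8 189.8] dpos cm [40.67  6.98 -2.96] twist [-0.    0.49  0.  ] deg 28.1 dist 41.37
```

```bash
python3 -m handwheel '[{"delta_pos":[4,0,-0.3],"twist":[0,0.05,0],"jaw":1},{"delta_pos":[8,0,-0.6],"twist":[0,0.1,0],"jaw":1},{"delta_pos":[12,0,-0.9],"twist":[0,0.15,0],"jaw":1},{"delta_pos":[16,0,-1.2],"twist":[0,0.2,0],"jaw":1},{"delta_pos":[20,0.5,-1.5],"twist":[0,0.25,0],"jaw":1},{"delta_pos":[24,1.5,-1.8],"twist":[0,0.3,0],"jaw":1},{"delta_pos":[28,2.5,-2.1],"twist":[0,0.35,0],"jaw":1},{"delta_pos":[32,3.5,-2.4],"twist":[0,0.4,0],"jaw":1},{"delta_pos":[36,4.5,-2.7],"twist":[0,0.45,0],"jaw":1},{"delta_pos":[40,5.5,-2.96],"twist":[0,0.49,0],"jaw":1}]' 40 && python3 - <<'E'
from h import *
for i in range(4): imaging.capture('top')
w=save('wrist','w11')
for t in tiles(w,amin=2500,vmin=90): print(t[0].round(1),np.round(t[1],1),round(t[2],1),t[3].round())
t=min(tiles(w,amin=2500,vmin=90),key=lambda t:np.hypot(*(t[0]-[506,417])))
go([*t[0],5],t[2]-90)
E
```

```text
time_s: 13.02
eef_pos: [506.6, 412.2, 132.6]
ee_rot: [0.577, -0.577, -0.408, 0.41]
force: [0.9, -0.5, -1.3]
grip_width: 1.0
[506.6 417.5] [ 51.  101.3] 160.9 [334. 187.]
at [507.5 409.9 133.9] dpos cm [ 0.72 12.89  0.32] twist [-0.001 -0.    -0.002] deg 0.1 dist 12.91
```

View pics/w11.png

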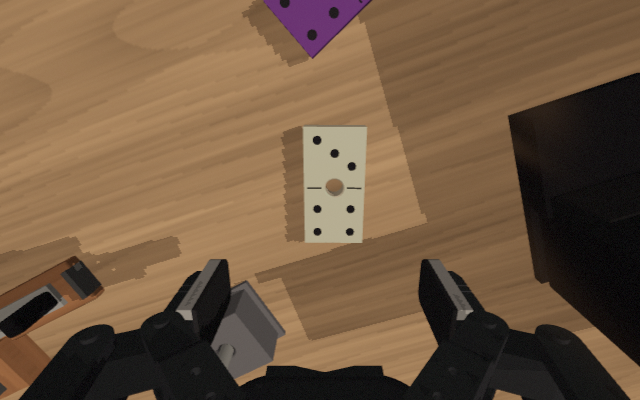

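```bash
python3 -m handwheel '[{"delta_pos":[0.4,3,0.2],"twist":[0,0,0],"jaw":0.8},{"delta_pos":[0.72,6,0.32],"twist":[0,0,0],"jaw":0.8},{"delta_pos":[0.72,9,0.32],"twist":[0,0,0],"jaw":0.8},{"delta_pos":[0.72,11.5,0.32],"twist":[0,0,0],"jaw":0.8},{"delta_pos":[0.72,12.7,0.32],"twist":[0,0,0],"jaw":0.8},{"delta_pos":[0.72,12.9,0.32],"twist":[0,0,0],"jaw":0.75},{"delta_pos":[0.72,12.9,0.32],"twist":[0,0,0],"jaw":0.5},{"delta_pos":[0.72,12.9,0.32],"twist":[0,0,0],"jaw":0.4},{"delta_pos":[0.72,12.9,0.32],"twist":[0,0,0],"jaw":0.4},{"delta_pos":[0.72,12.9,0.32],"twist":[0,0,0],"jaw":0.4}]' 40 && python3 - <<'E'
from h import *
print(telemetry.sense()['force'])
imaging.capture('top')
w=save('wrist','w12'); go([540.3,10.8,150],98.9)
big('w12',240,150,410,380,2.6,'w12b')
E
```

```text
time_s: 14.1
eef_pos: [507.8, 418.7, 7.7]
ee_rot: [-0.576, 0.576, 0.411, -0.409]
force: [0.8, -0.4, 4.2]
grip_width: 0.562
[ 0.79217161 -0.38889349  4.21168986]
at [507.8 418.7   7.7] dpos cm [-37.43 -14.26 -16.49] twist [ 0.002 -0.49   0.001] deg 28.1 dist 43.32
```

View pics/w12b.png

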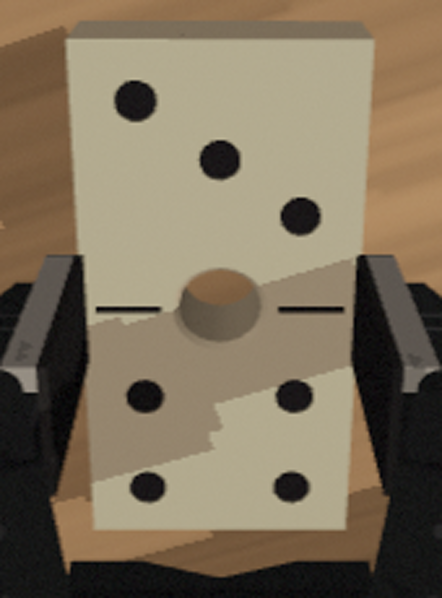

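```bash
python3 - <<'E'
from h import *
print(held('w12',324.7,267.8,14))
E
python3 -m handwheel '[{"delta_pos":[0,-1,0],"twist":[0,0,0],"jaw":0.4},{"delta_pos":[0,-4.5,0],"twist":[0,0,0],"jaw":0.4},{"delta_pos":[0,-8,0],"twist":[0,0,0],"jaw":0.4},{"delta_pos":[-2,-11.5,-1],"twist":[0,-0.05,0],"jaw":0.4},{"delta_pos":[-5.5,-13.5,-2.5],"twist":[0,-0.1,0],"jaw":0.4},{"delta_pos":[-9.2,-14.3,-4.1],"twist":[0,-0.15,0],"jaw":0.4},{"delta_pos":[-12.9,-14.3,-5.7],"twist":[0,-0.2,0],"jaw":0.4},{"delta_pos":[-16.6,-14.3,-7.3],"twist":[0,-0.25,0],"jaw":0.4},{"delta_pos":[-20.3,-14.3,-8.9],"twist":[0,-0.3,0],"jaw":0.4},{"delta_pos":[-24,-14.3,-10.5],"twist":[0,-0.35,0],"jaw":0.4}]' 40 && python3 - <<'E'
from h import *
for i in range(4): imaging.capture('top')
print(telemetry.sense()['force'],telemetry.sense()['grip_width'])
go([540.3,10.8,150],98.9)
E
```

```text
[-0.78440083 -6.33206826  0.55903995]
time_s: 15.03
eef_pos: [527.1, 155.5, 150.0]
ee_rot: [-0.495, 0.496, 0.505, -0.504]
force: [1.0, -1.0, -2.2]
grip_width: 0.565
[-0.33496058 -0.37525668 -0.06201688] 0.567803209650134
at [527.6 156.6 149.8] dpos cm [-14.59  -0.02  -1.08] twist [ 0.001 -0.142  0.   ] deg 8.2 dist 14.63
```

```bash
python3 - <<'E'
from h import *
go([540.7,11.3,118],98.9)
E
python3 -m handwheel '[{"delta_pos":[-3.5,0,-0.3],"twist":[0,-0.04,0],"jaw":0.4},{"delta_pos":[-7,0,-0.6],"twist":[0,-0.07,0],"jaw":0.4},{"delta_pos":[-10.5,0.5,-0.9],"twist":[0,-0.1,0],"jaw":0.4},{"delta_pos":[-13.5,1.2,-1.12],"twist":[0,-0.142,0],"jaw":0.4},{"delta_pos":[-14.54,2,-1.12],"twist":[0,-0.142,0],"jaw":0.4},{"delta_pos":[-14.54,3,-1.12],"twist":[0,-0.142,0],"jaw":0.4},{"delta_pos":[-14.54,3.2,-1.12],"twist":[0,-0.142,0],"jaw":0.4},{"delta_pos":[-14.54,3.2,-1.12],"twist":[0,-0.142,0],"jaw":0.4},{"delta_pos":[-14.54,3.2,-1.12],"twist":[0,-0.142,0],"jaw":0.4},{"delta_pos":[-14.54,3.2,-1.12],"twist":[0,-0.142,0],"jaw":0.4}]' 40 && python3 - <<'E'
from h import *
for i in range(2): imaging.capture('top')
save('wrist','w13')
go([540.7,11.3,53.5],98.9)
E
```

```text
at [527.6 156.6 149.8] dpos cm [-14.54   3.18  -1.12] twist [ 0.001 -0.142  0.   ] deg 8.2 dist 14.93
time_s: 16.07
eef_pos: [541.1, 13.2, 117.7]
ee_rot: [-0.459, 0.459, 0.538, -0.538]
force: [1.0, -0.4, -0.6]
grip_width: 0.564
at [541.   12.5 117.6] dpos cm [-0.12  6.41  0.05] twist [ 0.001  0.003 -0.   ] deg 0.2 dist 6.41
```

View pics/w13.png

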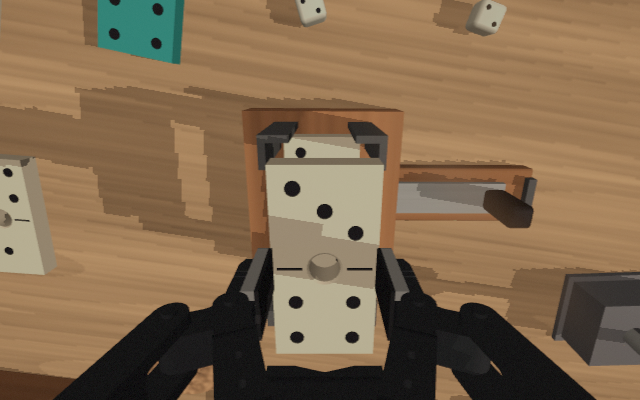

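Held tile is centred (hole 325,267) over the posts. Descending and releasing just above the lower tile.

```bash
python3 -m handwheel '[{"delta_pos":[-0.12,0,0],"twist":[0,0.003,0],"jaw":0.4},{"delta_pos":[-0.12,1,0.05],"twist":[0,0.003,0],"jaw":0.4},{"delta_pos":[-0.12,2.5,0.05],"twist":[0,0.003,0],"jaw":0.4},{"delta_pos":[-0.12,4,0.05],"twist":[0,0.003,0],"jaw":0.4},{"delta_pos":[-0.12,5.2,0.05],"twist":[0,0.003,0],"jaw":0.4},{"delta_pos":[-0.12,6,0.05],"twist":[0,0.003,0],"jaw":0.4},{"delta_pos":[-0.12,6.4,0.05],"twist":[0,0.003,0],"jaw":0.4},{"delta_pos":[-0.12,6.4,0.05],"twist":[0,0.003,0],"jaw":0.4},{"delta_pos":[-0.12,6.4,0.05],"twist":[0,0.003,0],"jaw":0.4},{"delta_pos":[-0.12,6.4,0.05],"twist":[0,0.003,0],"jaw":0.4}]' 40 && python3 - <<'E'
from h import *
print(telemetry.sense()['force'])
save('wrist','w14')
go([540.7,11.3,53.5],98.9)
print(telemetry.sense()['force'])
E
```

```text
time_s: 17.05
eef_pos: [540.9, 10.7, 53.7]
ee_rot: [-0.46, 0.46, 0.537, -0.537]
force: [0.1, -0.1, -1.0]
grip_width: 0.567
[ 0.05373332 -0.09937467 -1.02441963]
at [540.9  10.7  53.7] dpos cm [0.06 0.02 0.01] twist [ 0.001 -0.001 -0.   ] deg 0.1 dist 0.07
[ 0.38089427  0.44956307 -1.32645763]
```

View pics/w14.png

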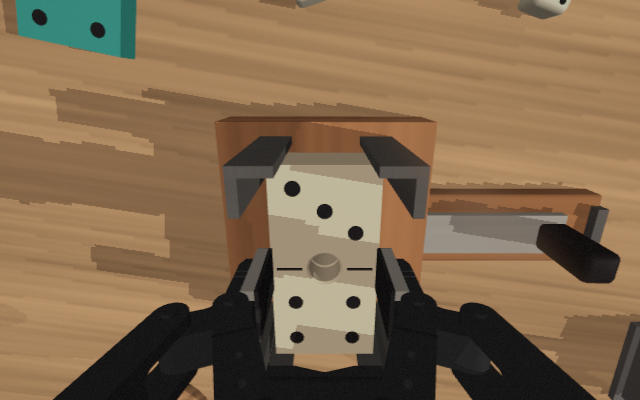

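```bash
python3 -m handwheel '[{"delta_pos":[0.05,0.1,0],"twist":[0,0,0],"jaw":0.4},{"delta_pos":[0.05,0.2,0],"twist":[0,0,0],"jaw":0.5},{"delta_pos":[0.05,0.2,0],"twist":[0,0,0],"jaw":0.75},{"delta_pos":[0.05,0.2,0],"twist":[0,0,0],"jaw":0.75},{"delta_pos":[0.05,-1,0],"twist":[0,0,0],"jaw":0.75},{"delta_pos":[0.05,-4,0],"twist":[0,0,0],"jaw":0.75},{"delta_pos":[0.05,-8,0],"twist":[0,0,0],"jaw":0.8},{"delta_pos":[0,-12,0],"twist":[0,0,0],"jaw":0.9},{"delta_pos":[0,-13.5,0],"twist":[0,0,0],"jaw":1},{"delta_pos":[0,-13.5,0],"twist":[0,0,0],"jaw":1}]' 40 && python3 - <<'E'
from h import *
for i in range(3): imaging.capture('top')
w=save('wrist','w15');save('top','top15')
for t in tiles(w,amin=2500,vmin=90,ztop=58): print(t[0].round(1),np.round(t[1],1),round(t[2],1),t[3].round())
for t in tiles(ld('top15')): print(t[0].round(1),np.round(t[1],1),round(t[2],1),t[3].round())
big('w15',220,90,430,270,3.8,'w15b')
go([470,-262,120],79)
go([600.5,-239.5,120],94.5)
E
```

```text
time_s: 17.93
eef_pos: [542.2, 10.5, 192.4]
ee_rot: [-0.458, 0.462, 0.538, -0.536]
force: [-0.3, 0.1, -0.0]
grip_width: 0.997
[ 580.1 -205.6] [51.4 88.9] 4.3 [ 71. 194.]
[538.7  10.2] [ 50.4 102. ] 8.9 [324. 185.]
[ 475.6 -224.8] [52.2 87.3] 169.1 [34. 62.]
[ 457.2 -403.1] [53.1 87.2] 165.9 [446. 227.]
[ 471.2 -261.7] [52.7 88.6] 168.5 [402. 222.]
[ 599.7 -240.5] [ 52.8 101.3] 4.4 [395. 183.]
at [539.9  10.8 186.6] dpos cm [-25.89   6.66  11.08] twist [-0.003  0.346  0.001] deg 19.8 dist 28.94
at [539.9  10.8 186.6] dpos cm [-25.67   6.63  -2.16] twist [-0.003  0.076  0.001] deg 4.3 dist 26.6
```

View pics/w15b.png

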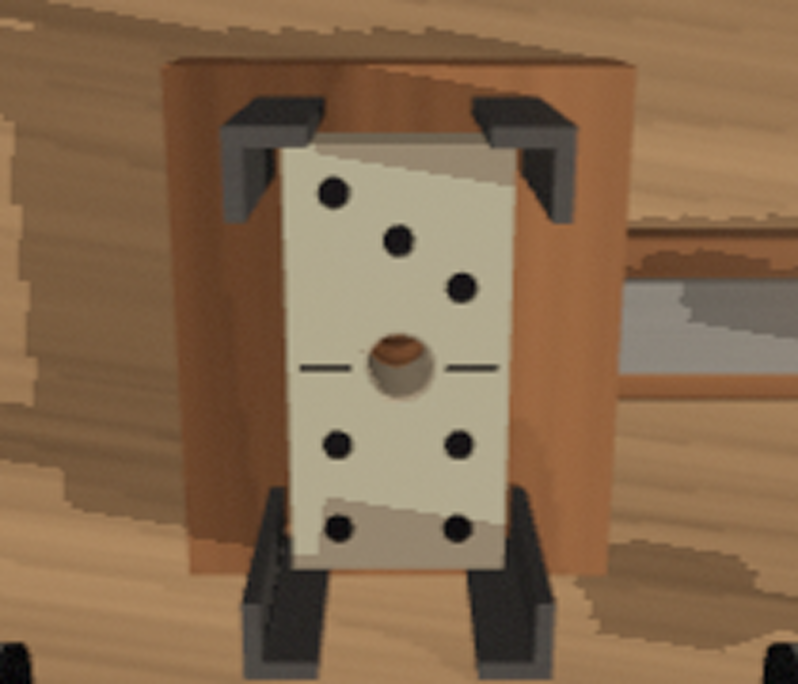

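```bash
python3 -m handwheel '[{"delta_pos":[-3.5,0,-0.3],"twist":[0,0.02,0],"jaw":1},{"delta_pos":[-7,0,-0.6],"twist":[0,0.04,0],"jaw":1},{"delta_pos":[-10.5,1,-0.9],"twist":[0,0.06,0],"jaw":1},{"delta_pos":[-14,2,-1.2],"twist":[0,0.076,0],"jaw":1},{"delta_pos":[-17.5,3,-1.5],"twist":[0,0.076,0],"jaw":1},{"delta_pos":[-21,4.5,-1.8],"twist":[0,0.076,0],"jaw":1},{"delta_pos":[-24,6,-2.1],"twist":[0,0.076,0],"jaw":1},{"delta_pos":[-25.7,6.6,-2.16],"twist":[0,0.076,0],"jaw":1},{"delta_pos":[-25.7,6.6,-2.16],"twist":[0,0.076,0],"jaw":1},{"delta_pos":[-25.7,6.6,-2.16],"twist":[0,0.076,0],"jaw":1}]' 40 && python3 - <<'E'
from h import *
for i in range(2): imaging.capture('top')
w=save('wrist','w16')
for t in tiles(w,amin=2500,vmin=90): print(t[0].round(1),np.round(t[1],1),round(t[2],1),t[3].round())
t=min(tiles(w,amin=2500,vmin=90),key=lambda t:np.hypot(*(t[0]-[600,-240])))
go([*t[0],5],t[2]+90)
E
```

```text
time_s: 19.02
eef_pos: [600.8, -240.0, 120.4]
ee_rot: [0.481, -0.479, -0.519, 0.519]
force: [0.6, 1.4, 0.4]
grip_width: 1.0
[ 600.4 -241.9] [ 50.9 100.6] 4.6 [321. 193.]
[ 493.2 -266.8] [50.9 69.6] 169.1 [297.  44.]
[ 490.8 -410.3] [47.2 57.7] 75.7 [88. 22.]
at [ 601.5 -238.7  122.5] dpos cm [-0.31 11.75  0.14] twist [ 0. -0.  0.] deg 0.0 dist 11.76
```

View pics/w16.png

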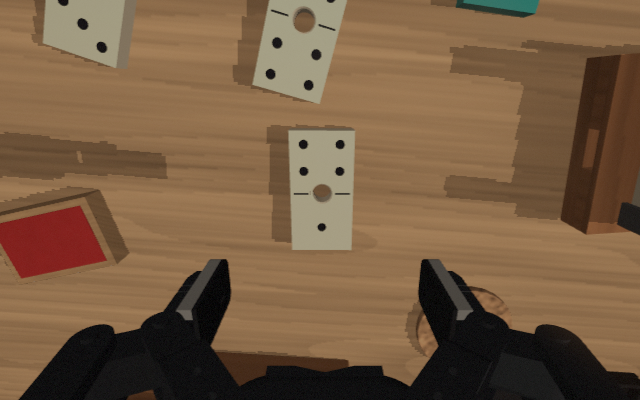

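```bash
python3 -m handwheel '[{"delta_pos":[-0.2,3,0.1],"twist":[0,0,0],"jaw":0.8},{"delta_pos":[-0.3,6,0.14],"twist":[0,0,0],"jaw":0.8},{"delta_pos":[-0.3,8.5,0.14],"twist":[0,0,0],"jaw":0.8},{"delta_pos":[-0.3,10.5,0.14],"twist":[0,0,0],"jaw":0.8},{"delta_pos":[-0.3,11.6,0.14],"twist":[0,0,0],"jaw":0.8},{"delta_pos":[-0.3,11.75,0.14],"twist":[0,0,0],"jaw":0.75},{"delta_pos":[-0.3,11.75,0.14],"twist":[0,0,0],"jaw":0.5},{"delta_pos":[-0.3,11.75,0.14],"twist":[0,0,0],"jaw":0.4},{"delta_pos":[-0.3,11.75,0.14],"twist":[0,0,0],"jaw":0.4},{"delta_pos":[-0.3,11.75,0.14],"twist":[0,0,0],"jaw":0.4}]' 40 && python3 - <<'E'
from h import *
print(telemetry.sense()['force'])
imaging.capture('top')
w=save('wrist','w17'); go([540.5,11,155],98.9)
big('w17',240,150,410,380,2.6,'w17b')
E
```

```text
time_s: 20.0
eef_pos: [600.9, -243.3, 6.1]
ee_rot: [-0.479, 0.481, 0.519, -0.519]
force: [-0.9, 0.6, 3.1]
grip_width: 0.566
[-0.90128536  0.63652726  3.08701408]
at [ 600.9 -243.2    6.1] dpos cm [ 25.8  -14.93   4.  ] twist [ 0.002 -0.077 -0.001] deg 4.4 dist 30.08
```

View pics/w17b.png

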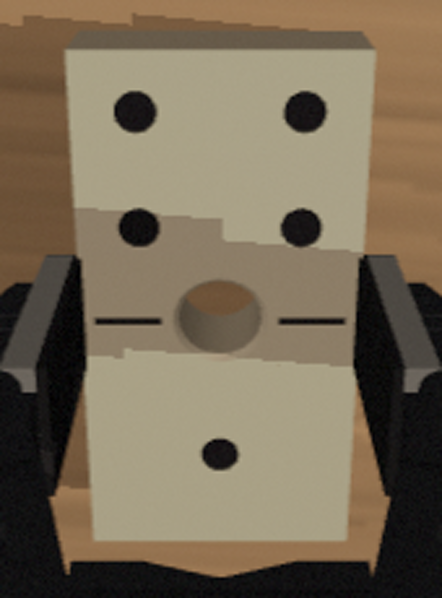

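```bash
python3 - <<'E'
from h import *
print(held('w17',323.9,272,14))
E
python3 -m handwheel '[{"delta_pos":[0,-1,0],"twist":[0,0,0],"jaw":0.4},{"delta_pos":[0,-4.5,0],"twist":[0,0,0],"jaw":0.4},{"delta_pos":[0,-8,0.3],"twist":[0,0,0],"jaw":0.4},{"delta_pos":[2,-11.5,0.6],"twist":[0,-0.02,0],"jaw":0.4},{"delta_pos":[5.5,-13.5,1],"twist":[0,-0.03,0],"jaw":0.4},{"delta_pos":[9.5,-14.5,1.6],"twist":[0,-0.05,0],"jaw":0.4},{"delta_pos":[13.5,-15,2.2],"twist":[0,-0.077,0],"jaw":0.4},{"delta_pos":[17.5,-15,2.8],"twist":[0,-0.077,0],"jaw":0.4},{"delta_pos":[21,-15,3.4],"twist":[0,-0.077,0],"jaw":0.4},{"delta_pos":[24,-15,4],"twist":[0,-0.077,0],"jaw":0.4}]' 40 && python3 - <<'E'
from h import *
for i in range(4): imaging.capture('top')
print(telemetry.sense()['force'],telemetry.sense()['grip_width'])
go([540.3,10.8,130],98.9)
E
```

```text
[-0.72722463 -7.88233942 -0.33111213]
time_s: 20.93
eef_pos: [540.7, -4.6, 155.5]
ee_rot: [-0.459, 0.46, 0.538, -0.537]
force: [0.6, 0.2, -0.3]
grip_width: 0.568
[ 0.36412391 -0.56659561 -0.95547715] 0.5674044621304503
at [541.6  -6.6 155.4] dpos cm [ 1.74  2.54 -0.14] twist [ 0.001  0.001 -0.001] deg 0.1 dist 3.08
```

```bash
python3 -m handwheel '[{"delta_pos":[0.9,0,-0.1],"twist":[0,0,0],"jaw":0.4},{"delta_pos":[1.8,0,-0.11],"twist":[0,0,0],"jaw":0.4},{"delta_pos":[1.8,0.8,-0.11],"twist":[0,0,0],"jaw":0.4},{"delta_pos":[1.8,1.6,-0.11],"twist":[0,0,0],"jaw":0.4},{"delta_pos":[1.8,2.5,-0.11],"twist":[0,0,0],"jaw":0.4},{"delta_pos":[1.8,2.5,-0.11],"twist":[0,0,0],"jaw":0.4},{"delta_pos":[1.8,2.5,-0.11],"twist":[0,0,0],"jaw":0.4},{"delta_pos":[1.8,2.5,-0.11],"twist":[0,0,0],"jaw":0.4},{"delta_pos":[1.8,2.5,-0.11],"twist":[0,0,0],"jaw":0.4},{"delta_pos":[1.8,2.5,-0.11],"twist":[0,0,0],"jaw":0.4}]' 40 && python3 - <<'E'
from h import *
for i in range(2): imaging.capture('top')
save('wrist','w18')
go([540.0,11.3,66],98.9)
E
```

```text
time_s: 21.97
eef_pos: [540.1, 11.0, 130.0]
ee_rot: [-0.46, 0.46, 0.537, -0.537]
force: [0.0, -1.1, -0.6]
grip_width: 0.568
at [540.   11.1 129.9] dpos cm [ 0.02  6.39 -0.01] twist [ 0. -0. -0.] deg 0.0 dist 6.39
```

View pics/w18.png

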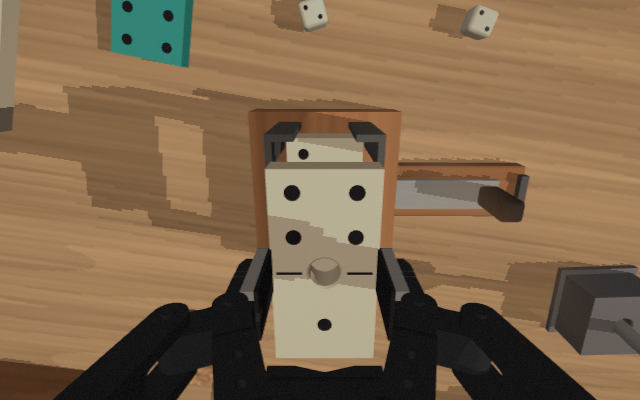

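```bash
python3 -m handwheel '[{"delta_pos":[0.02,1.2,0],"twist":[0,0,0],"jaw":0.4},{"delta_pos":[0.02,2.6,0],"twist":[0,0,0],"jaw":0.4},{"delta_pos":[0.02,4,0],"twist":[0,0,0],"jaw":0.4},{"delta_pos":[0.02,5.4,0],"twist":[0,0,0],"jaw":0.4},{"delta_pos":[0.02,6.2,0],"twist":[0,0,0],"jaw":0.4},{"delta_pos":[0.02,6.4,0],"twist":[0,0,0],"jaw":0.4},{"delta_pos":[0.02,6.5,0],"twist":[0,0,0],"jaw":0.4},{"delta_pos":[0.02,6.5,0],"twist":[0,0,0],"jaw":0.4},{"delta_pos":[0.02,6.5,0],"twist":[0,0,0],"jaw":0.5},{"delta_pos":[0.02,6.5,0],"twist":[0,0,0],"jaw":0.7}]' 40
python3 -m handwheel '[{"delta_pos":[0,0,0],"twist":[0,0,0],"jaw":0.75},{"delta_pos":[0,0,0],"twist":[0,0,0],"jaw":0.75},{"delta_pos":[0,-1,0],"twist":[0,0,0],"jaw":0.75},{"delta_pos":[0,-4,0],"twist":[0,0,0],"jaw":0.75},{"delta_pos":[0,-8,0],"twist":[0,0,0],"jaw":0.8},{"delta_pos":[0,-12,0],"twist":[0,0,0],"jaw":0.9},{"delta_pos":[0,-12.5,0],"twist":[0,0,0],"jaw":1},{"delta_pos":[0,-12.5,0],"twist":[0,0,0],"jaw":1},{"delta_pos":[0,-12.5,0],"twist":[0,0,0],"jaw":1},{"delta_pos":[0,-12.5,0],"twist":[0,0,0],"jaw":1}]' 40
python3 - <<'E'
from h import *
for i in range(2): imaging.capture('top')
w=save('wrist','w19');save('top','top19')
for t in tiles(w,amin=2500,vmin=90,ztop=72): print(t[0].round(1),np.round(t[1],1),round(t[2],1),t[3].round())
for t in tiles(ld('top19')): print(t[0].round(1),np.round(t[1],1),round(t[2],1),t[3].round())
big('w19',220,90,430,270,3.8,'w19b')
go([477,-263,120],79)
E
```

```text
time_s: 22.95
eef_pos: [540.3, 11.2, 65.4]
ee_rot: [-0.459, 0.46, 0.537, -0.537]
force: [-1.1, -0.8, -0.1]
grip_width: 0.689
time_s: 23.78
eef_pos: [539.2, 11.4, 188.4]
ee_rot: [0.461, -0.459, -0.537, 0.538]
force: [0.7, 0.3, -1.2]
grip_width: 0.999
[538.5  10.2] [ 50.8 104.2] 8.9 [324. 190.]
[ 474.5 -213.6] [49.5 82.8] 169.0 [35. 62.]
[ 457.2 -403.1] [53.2 87. ] 166.2 [446. 227.]
[ 471.1 -261.3] [52.9 88.5] 169.3 [402. 222.]
at [539.5  11.4 188.7] dpos cm [-26.14   6.87  10.4 ] twist [-0.002  0.347  0.   ] deg 19.9 dist 28.97
```

View pics/w19b.png

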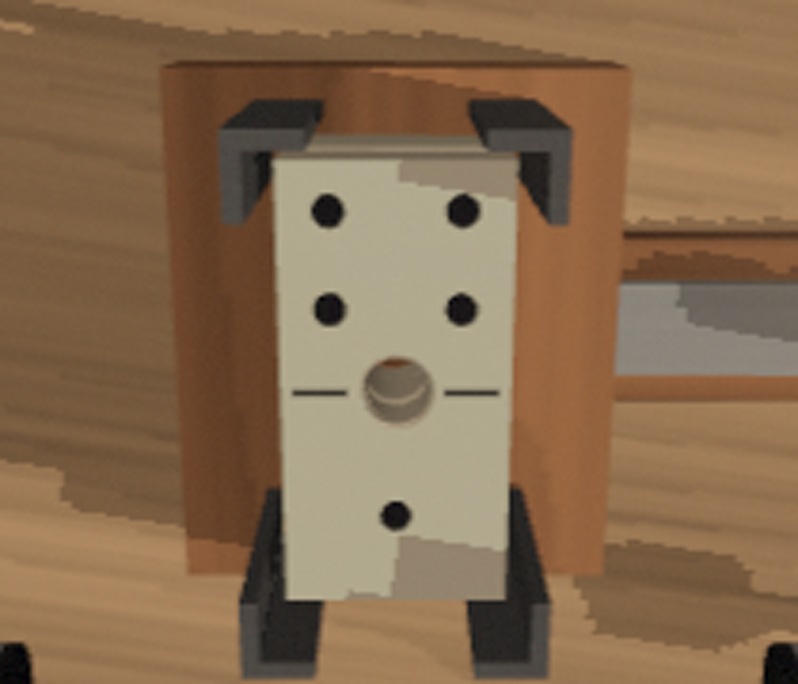

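```bash
python3 - <<'E'
from h import *
for n,y,hx,hy,te,be,z in (('w15',90,401,366,(399,148),(398,570),58),('w19',90,398,391,(396,158),(396,600),72)):
    w=ld(n); f=lambda x,y,z: ray_plane(w,220+x/3.8-0.37,90+y/3.8-0.37,z)[:2]
    a,b=f(*te,z),f(*be,z); print(n,'hole',f(hx,hy,z),'ends mid',(a+b)/2,np.linalg.norm(a-b))
w=ld('w19'); f=lambda x,y,z: ray_plane(w,220+x/3.8-0.37,90+y/3.8-0.37,z)[:2]
C=[f(161,69,30),f(631,70,30),f(603,574,30),f(188,574,30)]; print(np.mean(C,0),'post',np.mean([f(242,148,94),f(549,148,94),f(260,663,94),f(533,663,94)],0))
E
```

```text
w15 hole [539.24511472  11.07586821] ends mid [540.41992605  10.68002927] 99.7561878388556
w19 hole [540.4291539   11.25432383] ends mid [540.68008273  10.85329284] 100.70967994828366
[540.2085007   10.68959195] post [540.17093196  10.7957986 ]
```

```bash
python3 -m handwheel '[{"delta_pos":[-3.5,0,1.3],"twist":[0,0.05,0],"jaw":1},{"delta_pos":[-7,0,2.6],"twist":[0,0.1,0],"jaw":1},{"delta_pos":[-10.5,1,4],"twist":[0,0.15,0],"jaw":1},{"delta_pos":[-14,2,5.4],"twist":[0,0.2,0],"jaw":1},{"delta_pos":[-17.5,3,6.8],"twist":[0,0.25,0],"jaw":1},{"delta_pos":[-21,4.5,8.2],"twist":[0,0.3,0],"jaw":1},{"delta_pos":[-24,6,9.5],"twist":[0,0.347,0],"jaw":1},{"delta_pos":[-26.1,6.9,10.4],"twist":[0,0.347,0],"jaw":1},{"delta_pos":[-26.1,6.9,10.4],"twist":[0,0.347,0],"jaw":1},{"delta_pos":[-26.1,6.9,10.4],"twist":[0,0.347,0],"jaw":1}]' 40 && python3 - <<'E'
from h import *
for i in range(2): imaging.capture('top')
w=save('wrist','w20')
for t in tiles(w,amin=2500,vmin=90): print(t[0].round(1),np.round(t[1],1),round(t[2],1),t[3].round())
t=min(tiles(w,amin=2500,vmin=90),key=lambda t:np.hypot(*(t[0]-[477,-263])))
go([*t[0],5],t[2]-90)
E
```

```text
time_s: 24.82
eef_pos: [476.8, -263.1, 119.8]
ee_rot: [0.547, -0.545, -0.449, 0.449]
force: [1.3, -0.1, -0.4]
grip_width: 1.001
[ 464. -404.] [ 56.1 103.2] 165.7 [150. 210.]
[ 477.5 -263.6] [ 50.8 101.4] 168.9 [323. 194.]
at [ 477.9 -261.7  121. ] dpos cm [-1.90e-01  1.16e+01  1.00e-02] twist [ 0.     0.003 -0.   ] deg 0.2 dist 11.61
```

View pics/w20.png

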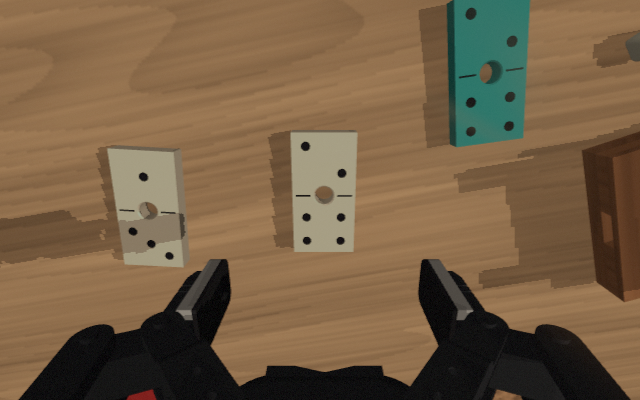

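```bash
python3 -m handwheel '[{"delta_pos":[-0.1,3,0],"twist":[0,0,0],"jaw":0.8},{"delta_pos":[-0.19,6,0],"twist":[0,0,0],"jaw":0.8},{"delta_pos":[-0.19,8.5,0],"twist":[0,0,0],"jaw":0.8},{"delta_pos":[-0.19,10.5,0],"twist":[0,0,0],"jaw":0.8},{"delta_pos":[-0.19,11.5,0],"twist":[0,0,0],"jaw":0.8},{"delta_pos":[-0.19,11.6,0],"twist":[0,0,0],"jaw":0.75},{"delta_pos":[-0.19,11.6,0],"twist":[0,0,0],"jaw":0.5},{"delta_pos":[-0.19,11.6,0],"twist":[0,0,0],"jaw":0.4},{"delta_pos":[-0.19,11.6,0],"twist":[0,0,0],"jaw":0.4},{"delta_pos":[-0.19,11.6,0],"twist":[0,0,0],"jaw":0.4}]' 40 && python3 - <<'E'
from h import *
print(telemetry.sense()['force'])
imaging.capture('top')
w=save('wrist','w21'); go([540.5,11,160],98.9)
big('w21',240,150,410,380,2.6,'w21b')
E
```

```text
time_s: 25.8
eef_pos: [477.8, -264.9, 6.0]
ee_rot: [-0.545, 0.546, 0.45, -0.45]
force: [0.9, 1.4, 5.2]
grip_width: 0.566
[0.89362186 1.39291372 5.1644305 ]
at [ 477.8 -264.8    6. ] dpos cm [ 28.26 -15.43  -0.93] twist [ 0.002 -0.347 -0.001] deg 19.9 dist 32.21
```

View pics/w21b.png

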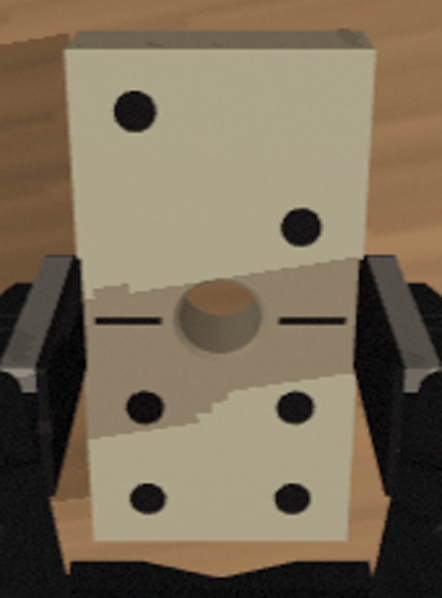

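```bash
python3 -m handwheel '[{"delta_pos":[0,-1,0],"twist":[0,0,0],"jaw":0.4},{"delta_pos":[0,-4.5,0],"twist":[0,0,0],"jaw":0.4},{"delta_pos":[1,-8,0],"twist":[0,-0.03,0],"jaw":0.4},{"delta_pos":[3.5,-11,-0.1],"twist":[0,-0.07,0],"jaw":0.4},{"delta_pos":[7,-13,-0.2],"twist":[0,-0.12,0],"jaw":0.4},{"delta_pos":[11,-14,-0.3],"twist":[0,-0.17,0],"jaw":0.4},{"delta_pos":[15,-14.5,-0.5],"twist":[0,-0.22,0],"jaw":0.4},{"delta_pos":[19,-14.5,-0.6],"twist":[0,-0.27,0],"jaw":0.4},{"delta_pos":[23,-14.5,-0.8],"twist":[0,-0.31,0],"jaw":0.4},{"delta_pos":[26.5,-14.5,-0.9],"twist":[0,-0.347,0],"jaw":0.4}]' 40 && python3 - <<'E'
from h import *
for i in range(4): imaging.capture('top')
print(telemetry.sense()['force'],telemetry.sense()['grip_width'])
go([540.0,11.3,130],98.9)
E
```

```text
time_s: 26.73
eef_pos: [536.5, -3.7, 150.8]
ee_rot: [-0.459, 0.459, 0.538, -0.538]
force: [0.2, -0.1, 0.0]
grip_width: 0.573
[ 0.7862038  -0.7200932  -0.26883292] 0.5677013810406037
at [536.4  -5.5 150.3] dpos cm [ 1.6   2.03 -0.62] twist [ 0.     0.001 -0.   ] deg 0.1 dist 2.66
```

```bash
python3 -m handwheel '[{"delta_pos":[0.8,0,-0.3],"twist":[0,0,0],"jaw":0.4},{"delta_pos":[1.6,0,-0.62],"twist":[0,0,0],"jaw":0.4},{"delta_pos":[1.6,0.8,-0.62],"twist":[0,0,0],"jaw":0.4},{"delta_pos":[1.6,1.6,-0.62],"twist":[0,0,0],"jaw":0.4},{"delta_pos":[1.6,2.0,-0.62],"twist":[0,0,0],"jaw":0.4},{"delta_pos":[1.6,2.0,-0.62],"twist":[0,0,0],"jaw":0.4},{"delta_pos":[1.6,2.0,-0.62],"twist":[0,0,0],"jaw":0.4},{"delta_pos":[1.6,2.0,-0.62],"twist":[0,0,0],"jaw":0.4},{"delta_pos":[1.6,2.0,-0.62],"twist":[0,0,0],"jaw":0.4},{"delta_pos":[1.6,2.0,-0.62],"twist":[0,0,0],"jaw":0.4}]' 40 && python3 - <<'E'
from h import *
for i in range(2): imaging.capture('top')
save('wrist','w22')
go([540.0,11.2,79],98.9)
E
```

```text
time_s: 27.77
eef_pos: [540.2, 10.6, 129.9]
ee_rot: [-0.46, 0.46, 0.537, -0.537]
force: [-0.4, 0.0, -1.0]
grip_width: 0.569
at [540.2  10.7 129.8] dpos cm [0.05 5.08 0.01] twist [ 0. -0. -0.] deg 0.0 dist 5.08
```

View pics/w22.png

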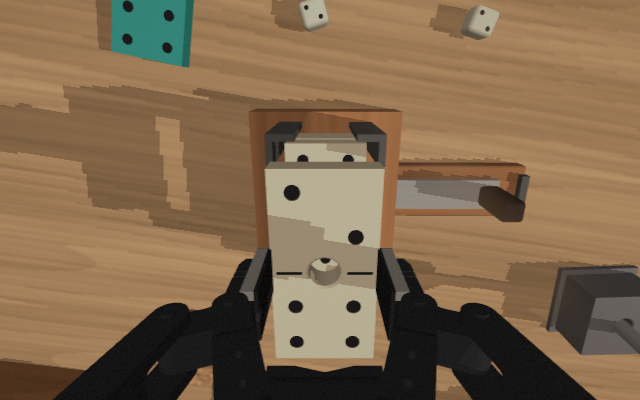

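```bash
python3 -m handwheel '[{"delta_pos":[0.04,1.2,0],"twist":[0,0,0],"jaw":0.4},{"delta_pos":[0.04,2.4,0],"twist":[0,0,0],"jaw":0.4},{"delta_pos":[0.04,3.6,0],"twist":[0,0,0],"jaw":0.4},{"delta_pos":[0.04,4.6,0],"twist":[0,0,0],"jaw":0.4},{"delta_pos":[0.04,5.0,0],"twist":[0,0,0],"jaw":0.4},{"delta_pos":[0.04,5.1,0],"twist":[0,0,0],"jaw":0.4},{"delta_pos":[0.04,5.1,0],"twist":[0,0,0],"jaw":0.4},{"delta_pos":[0.04,5.1,0],"twist":[0,0,0],"jaw":0.4},{"delta_pos":[0.04,5.1,0],"twist":[0,0,0],"jaw":0.5},{"delta_pos":[0.04,5.1,0],"twist":[0,0,0],"jaw":0.7}]' 40
python3 -m handwheel '[{"delta_pos":[0,0,0],"twist":[0,0,0],"jaw":0.75},{"delta_pos":[0,0,0],"twist":[0,0,0],"jaw":0.75},{"delta_pos":[0,-1,0],"twist":[0,0,0],"jaw":0.75},{"delta_pos":[0,-4,0],"twist":[0,0,0],"jaw":0.75},{"delta_pos":[0,-8,0],"twist":[0,0,0],"jaw":0.8},{"delta_pos":[0,-11,0],"twist":[0,0,0],"jaw":0.9},{"delta_pos":[0,-11,0],"twist":[0,0,0],"jaw":1},{"delta_pos":[0,-11,0],"twist":[0,0,0],"jaw":1},{"delta_pos":[0,-11,0],"twist":[0,0,0],"jaw":1},{"delta_pos":[0,-11,0],"twist":[0,0,0],"jaw":1}]' 40
python3 - <<'E'
from h import *
for i in range(2): imaging.capture('top')
w=save('wrist','w23');save('top','top23')
for t in tiles(w,amin=2500,vmin=90,ztop=86): print(t[0].round(1),np.round(t[1],1),round(t[2],1),t[3].round())
for t in tiles(ld('top23')): print(t[0].round(1),np.round(t[1],1),round(t[2],1),t[3].round())
big('w23',220,90,430,270,3.8,'w23b')
go([463.8,-404.5,125],75.7)
E
```

```text
time_s: 28.75
eef_pos: [540.3, 11.0, 79.2]
ee_rot: [-0.459, 0.46, 0.537, -0.537]
force: [0.1, 0.0, 0.5]
grip_width: 0.686
time_s: 29.58
eef_pos: [539.4, 11.2, 187.6]
ee_rot: [0.46, -0.459, -0.537, 0.538]
force: [-0.2, 0.3, 0.3]
grip_width: 0.999
[537.9  10.1] [ 51.  105.7] 8.9 [324. 195.]
[ 457.2 -403. ] [53.1 87. ] 166.4 [445. 227.]
at [539.8  11.1 188. ] dpos cm [-39.89   6.3   13.92] twist [-0.001  0.405  0.   ] deg 23.2 dist 42.72
```

View pics/w23b.png

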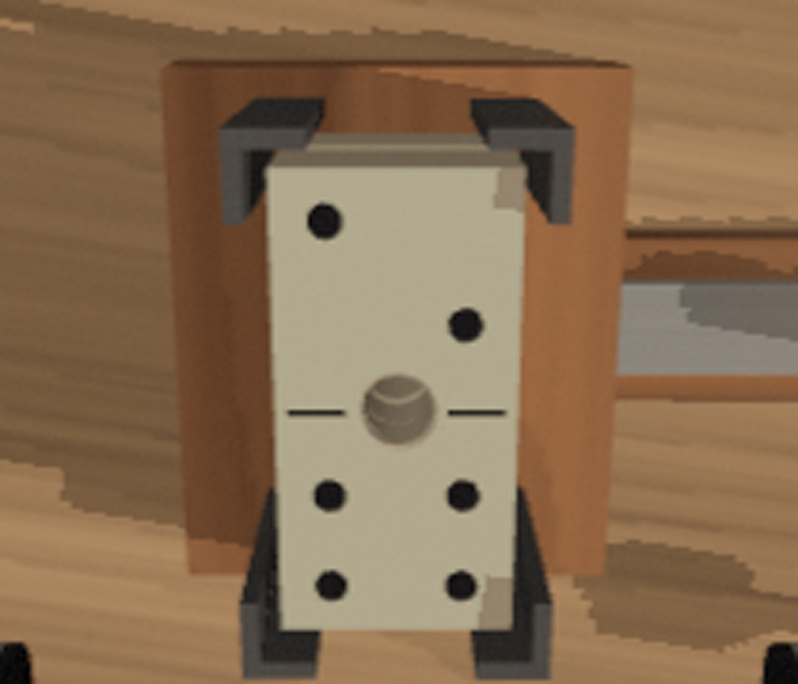

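Tile 4 sits well, hole at (398,411) zoomed. Now the last tile.

```bash
python3 -m handwheel '[{"delta_pos":[-3.8,0,1.3],"twist":[0,0.04,0],"jaw":1},{"delta_pos":[-7.6,0,2.6],"twist":[0,0.08,0],"jaw":1},{"delta_pos":[-11.4,0,4],"twist":[0,0.12,0],"jaw":1},{"delta_pos":[-15.2,0.5,5.4],"twist":[0,0.16,0],"jaw":1},{"delta_pos":[-19,1,6.8],"twist":[0,0.2,0],"jaw":1},{"delta_pos":[-22.8,2,8.2],"twist":[0,0.25,0],"jaw":1},{"delta_pos":[-26.6,3,9.5],"twist":[0,0.3,0],"jaw":1},{"delta_pos":[-30.4,4,10.9],"twist":[0,0.34,0],"jaw":1},{"delta_pos":[-34.2,5,12.2],"twist":[0,0.38,0],"jaw":1},{"delta_pos":[-38,6,13.4],"twist":[0,0.405,0],"jaw":1}]' 40 && python3 - <<'E'
from h import *
for i in range(4): imaging.capture('top')
w=save('wrist','w24')
for t in tiles(w,amin=2500,vmin=90): print(t[0].round(1),np.round(t[1],1),round(t[2],1),t[3].round())
t=min(tiles(w,amin=2500,vmin=90),key=lambda t:np.hypot(*(t[0]-[464,-404])))
go([*t[0],5],t[2]-90)
E
```

```text
time_s: 30.62
eef_pos: [465.4, -386.9, 127.8]
ee_rot: [0.559, -0.559, -0.433, 0.433]
force: [0.4, -0.2, 0.1]
grip_width: 1.001
[ 463.6 -406.1] [ 50.8 100.8] 165.7 [300. 195.]
at [ 466.4 -384.5  128.4] dpos cm [-2.17 12.34 -0.26] twist [-0.001  0.001  0.001] deg 0.1 dist 12.53
```

View pics/w24.png

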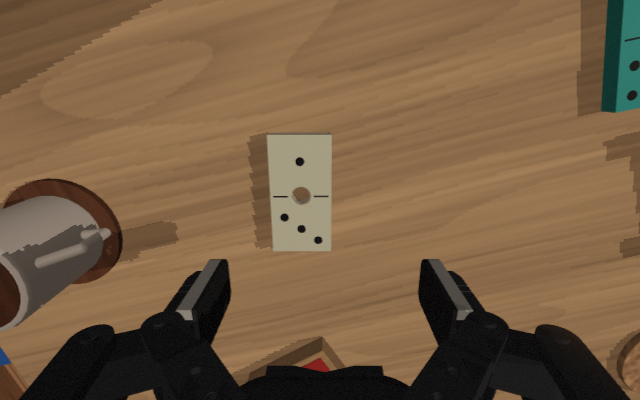

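```bash
python3 -m handwheel '[{"delta_pos":[-1.1,1.5,-0.1],"twist":[0,0,0],"jaw":0.8},{"delta_pos":[-2.17,4.5,-0.26],"twist":[0,0,0],"jaw":0.8},{"delta_pos":[-2.17,8,-0.26],"twist":[0,0,0],"jaw":0.8},{"delta_pos":[-2.17,11,-0.26],"twist":[0,0,0],"jaw":0.8},{"delta_pos":[-2.17,12.2,-0.26],"twist":[0,0,0],"jaw":0.8},{"delta_pos":[-2.17,12.35,-0.26],"twist":[0,0,0],"jaw":0.75},{"delta_pos":[-2.17,12.35,-0.26],"twist":[0,0,0],"jaw":0.5},{"delta_pos":[-2.17,12.35,-0.26],"twist":[0,0,0],"jaw":0.4},{"delta_pos":[-2.17,12.35,-0.26],"twist":[0,0,0],"jaw":0.4},{"delta_pos":[-2.17,12.35,-0.26],"twist":[0,0,0],"jaw":0.4}]' 40 && python3 - <<'E'
from h import *
print(telemetry.sense()['force'])
imaging.capture('top')
w=save('wrist','w25'); go([540.5,11,160],98.9)
big('w25',240,150,410,380,2.6,'w25b')
E
```

```text
time_s: 31.7
eef_pos: [464.4, -407.3, 7.1]
ee_rot: [-0.557, 0.56, 0.434, -0.434]
force: [1.3, 1.6, 6.3]
grip_width: 0.567
[1.2649612  1.63755258 6.28964103]
at [ 464.3 -407.3    7.1] dpos cm [ 42.39 -15.36   2.92] twist [ 0.002 -0.405 -0.002] deg 23.2 dist 45.19
```

View pics/w25b.png

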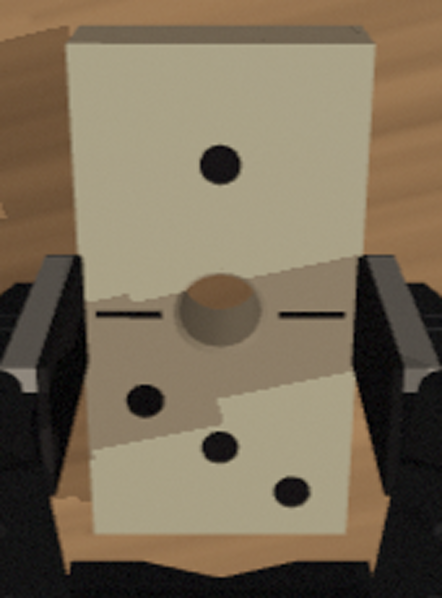

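```bash
python3 - <<'E'
from h import *
print(held('w25',240+220/2.6-.3,150+312/2.6-.3,14))
E
python3 -m handwheel '[{"delta_pos":[0,-1,0],"twist":[0,0,0],"jaw":0.4},{"delta_pos":[0,-4.5,0],"twist":[0,0,0],"jaw":0.4},{"delta_pos":[1,-8,0],"twist":[0,-0.03,0],"jaw":0.4},{"delta_pos":[3.5,-11,0.2],"twist":[0,-0.07,0],"jaw":0.4},{"delta_pos":[7,-13,0.5],"twist":[0,-0.12,0],"jaw":0.4},{"delta_pos":[11,-14,0.8],"twist":[0,-0.16,0],"jaw":0.4},{"delta_pos":[15,-14.5,1],"twist":[0,-0.2,0],"jaw":0.4},{"delta_pos":[19,-14.5,1.3],"twist":[0,-0.24,0],"jaw":0.4},{"delta_pos":[23,-14.5,1.6],"twist":[0,-0.28,0],"jaw":0.4},{"delta_pos":[27,-14.5,1.9],"twist":[0,-0.32,0],"jaw":0.4}]' 40 && python3 - <<'E'
from h import *
for i in range(4): imaging.capture('top')
print(telemetry.sense()['force'],telemetry.sense()['grip_width'])
go([540.3,11.2,140],98.9)
E
```

```text
[-0.90057194 -6.86923047 -0.01191066]
time_s: 32.63
eef_pos: [511.8, -138.6, 151.3]
ee_rot: [-0.481, 0.482, 0.518, -0.518]
force: [1.6, 0.5, -0.8]
grip_width: 0.566
[-0.59753455  0.11460915 -1.70856944] 0.5639961094054683
at [ 512.1 -139.7  151.1] dpos cm [14.85  1.1  -3.9 ] twist [ 0.001 -0.083 -0.001] deg 4.8 dist 15.4
```

```bash
python3 -m handwheel '[{"delta_pos":[3.5,0,-1],"twist":[0,-0.03,0],"jaw":0.4},{"delta_pos":[7,0,-2],"twist":[0,-0.05,0],"jaw":0.4},{"delta_pos":[10.5,0.3,-3],"twist":[0,-0.07,0],"jaw":0.4},{"delta_pos":[13.5,0.6,-3.7],"twist":[0,-0.083,0],"jaw":0.4},{"delta_pos":[14.85,1,-3.9],"twist":[0,-0.083,0],"jaw":0.4},{"delta_pos":[14.85,1.1,-3.9],"twist":[0,-0.083,0],"jaw":0.4},{"delta_pos":[14.85,1.1,-3.9],"twist":[0,-0.083,0],"jaw":0.4},{"delta_pos":[14.85,1.1,-3.9],"twist":[0,-0.083,0],"jaw":0.4},{"delta_pos":[14.85,1.1,-3.9],"twist":[0,-0.083,0],"jaw":0.4},{"delta_pos":[14.85,1.1,-3.9],"twist":[0,-0.083,0],"jaw":0.4}]' 40 && python3 - <<'E'
from h import *
for i in range(3): imaging.capture('top')
save('wrist','w26')
go([540.3,11.2,94],98.9)
E
```

```text
time_s: 33.67
eef_pos: [540.5, 9.2, 139.4]
ee_rot: [-0.461, 0.461, 0.536, -0.536]
force: [-0.9, -0.0, -0.2]
grip_width: 0.566
at [540.4  10.  139.3] dpos cm [ 0.12  4.53 -0.01] twist [ 0.    -0.003 -0.   ] deg 0.2 dist 4.53
```

View pics/w26.png

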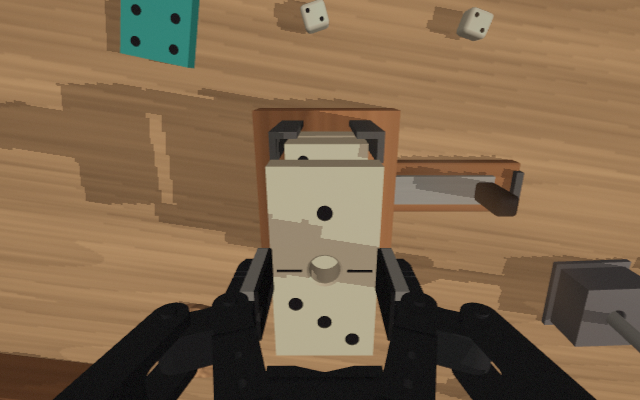

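```bash
python3 -m handwheel '[{"delta_pos":[0.1,0.5,0],"twist":[0,-0.003,0],"jaw":0.4},{"delta_pos":[0.12,1.5,0],"twist":[0,-0.003,0],"jaw":0.4},{"delta_pos":[0.12,2.7,0],"twist":[0,-0.003,0],"jaw":0.4},{"delta_pos":[0.12,3.8,0],"twist":[0,-0.003,0],"jaw":0.4},{"delta_pos":[0.12,4.4,0],"twist":[0,-0.003,0],"jaw":0.4},{"delta_pos":[0.12,4.55,0],"twist":[0,-0.003,0],"jaw":0.4},{"delta_pos":[0.12,4.55,0],"twist":[0,-0.003,0],"jaw":0.4},{"delta_pos":[0.12,4.55,0],"twist":[0,-0.003,0],"jaw":0.4},{"delta_pos":[0.12,4.55,0],"twist":[0,-0.003,0],"jaw":0.5},{"delta_pos":[0.12,4.55,0],"twist":[0,-0.003,0],"jaw":0.7}]' 40
python3 -m handwheel '[{"delta_pos":[0,0,0],"twist":[0,0,0],"jaw":0.75},{"delta_pos":[0,0,0],"twist":[0,0,0],"jaw":0.75},{"delta_pos":[0,-1,0],"twist":[0,0,0],"jaw":0.75},{"delta_pos":[0,-4,0],"twist":[0,0,0],"jaw":0.75},{"delta_pos":[0,-8,0],"twist":[0,0,0],"jaw":0.8},{"delta_pos":[0,-9.6,0],"twist":[0,0,0],"jaw":0.9},{"delta_pos":[0,-9.6,0],"twist":[0,0,0],"jaw":1},{"delta_pos":[0,-9.6,0],"twist":[0,0,0],"jaw":1},{"delta_pos":[0,-9.6,0],"twist":[0,0,0],"jaw":1},{"delta_pos":[0,-9.6,0],"twist":[0,0,0],"jaw":1}]' 40
python3 - <<'E'
from h import *
for i in range(2): imaging.capture('top')
w=save('wrist','w27');save('top','top27'); s=save('scene','scene27')
for t in tiles(w,amin=2500,vmin=90,ztop=100): print(t[0].round(1),np.round(t[1],1),round(t[2],1),t[3].round())
for t in tiles(ld('top27')): print(t[0].round(1),np.round(t[1],1),round(t[2],1),t[3].round())
big('w27',220,90,430,270,3.8,'w27b')
u,v=proj(s,[580,100,60]).astype(int); print(u,v); big('scene27',u-70,v-60,u+70,v+60,5,'s27b'); big('top27',200,140,360,240,5,'t27b')
E
```

```text
time_s: 34.7
eef_pos: [540.2, 11.6, 93.6]
ee_rot: [-0.459, 0.459, 0.537, -0.537]
force: [-0.2, 0.3, -0.7]
grip_width: 0.69
time_s: 35.53
eef_pos: [539.6, 11.7, 188.6]
ee_rot: [0.46, -0.459, -0.537, 0.538]
force: [-0.3, 0.1, 0.3]
grip_width: 1.001
[536.7  10.5] [ 50.9 107.1] 9.0 [324. 198.]
325 224
```

View pics/w27b.png

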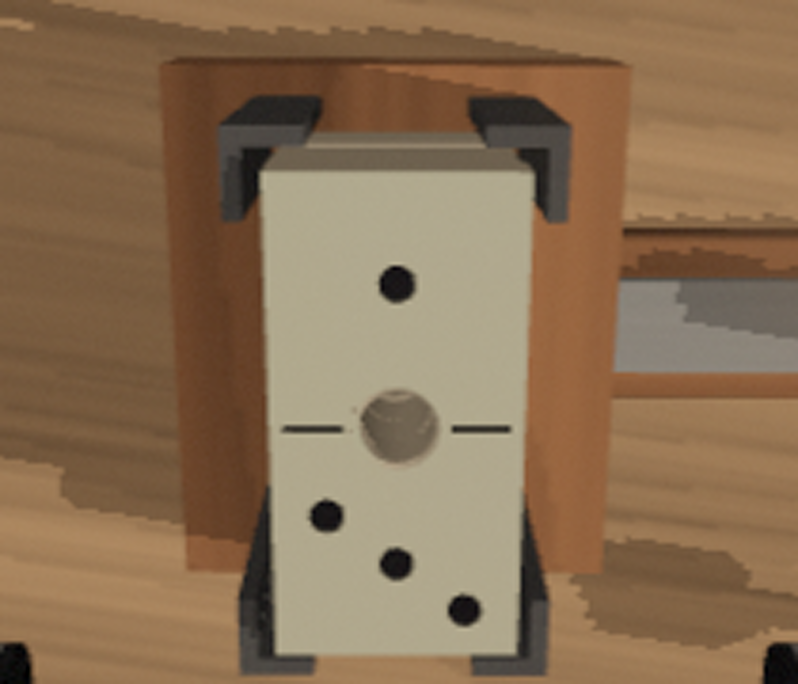

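View pics/s27b.png

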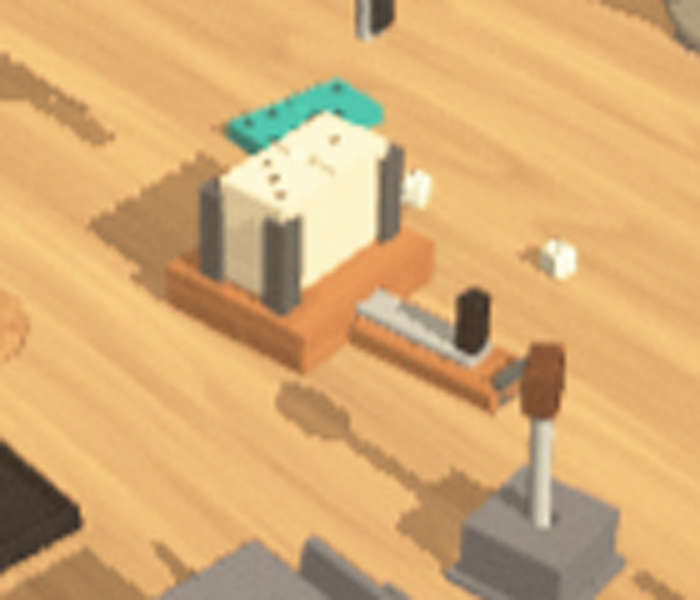

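View pics/t27b.png

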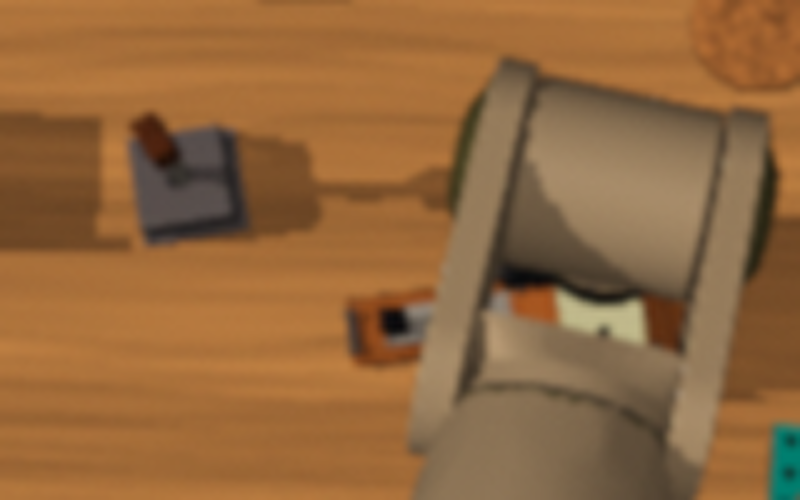

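```bash
ls -la pics/w27.png pics/top27.png
```

```text
-rw-r--r-- 1 agent agent 312759 Dec  6 23:39 pics/top27.png
-rw-r--r-- 1 agent agent 308389 Dec  6 23:39 pics/w27.png
```

View pics/w27.png

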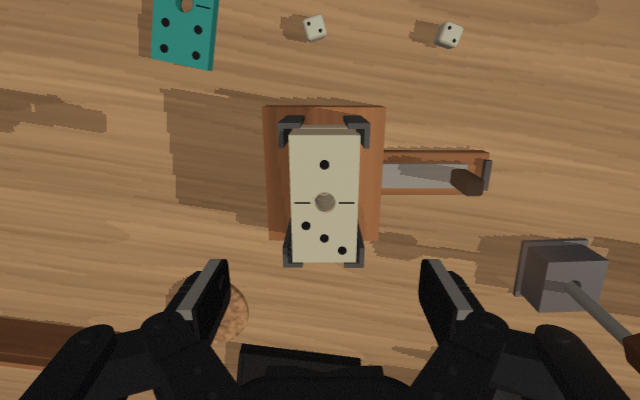

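```bash
python3 - <<'E'
from h import *
w=ld('w27'); print('tile5 hole',ray_plane(w,220+400/3.8-.37,90+427/3.8-.37,100))
t=ld('top27'); h=ray_plane(t,200+178/5-.4,140+178/5-.4,40); g=ray_plane(t,200+152/5,140+128/5,146); print(h,g)
P=cloud(t);
go([h[0],h[1],235],98.9)
go([h[0]-60,h[1],235],98.9)
E
```

```text
tile5 hole [539.48921121  11.69009633 100.        ]
[610.43128896 280.97572005  40.        ] [620.30272997 275.3570525  146.        ]
at [540.   11.7 189.2] dpos cm [ 25.51  -4.58 -11.14] twist [-0.001  0.001  0.   ] deg 0.1 dist 28.21
at [540.   11.7 189.2] dpos cm [26.44 -4.57 -5.21] twist [-0.001  0.001  0.   ] deg 0.1 dist 27.34
```

```bash
python3 -m handwheel '[{"delta_pos":[3.5,-1,-0.7],"twist":[0,0,0],"jaw":1},{"delta_pos":[7,-2,-1.4],"twist":[0,0,0],"jaw":1},{"delta_pos":[10.5,-3,-2.1],"twist":[0,0,0],"jaw":1},{"delta_pos":[14,-4,-2.8],"twist":[0,0,0],"jaw":1},{"delta_pos":[17.5,-4.57,-3.5],"twist":[0,0,0],"jaw":1},{"delta_pos":[21,-4.57,-4.2],"twist":[0,0,0],"jaw":1},{"delta_pos":[24.5,-4.57,-4.8],"twist":[0,0,0],"jaw":1},{"delta_pos":[26.4,-4.57,-5.2],"twist":[0,0,0],"jaw":1},{"delta_pos":[26.4,-4.57,-5.2],"twist":[0,0,0],"jaw":1},{"delta_pos":[26.4,-4.57,-5.2],"twist":[0,0,0],"jaw":1}]' 40 && python3 - <<'E'
from h import *
for i in range(2): imaging.capture('top')
w=save('wrist','w28'); t=save('top','top28'); print(tool()[0])
big('w28',220,60,460,300,3,'w28b'); big('top28',200,140,360,240,5,'t28b')
E
```

```text
time_s: 36.62
eef_pos: [550.2, 281.2, 234.8]
ee_rot: [0.459, -0.459, -0.538, 0.538]
force: [-0.5, -0.3, -0.2]
grip_width: 0.999
[550.71328077 279.43507448 235.46198146]
```

View pics/w28.png

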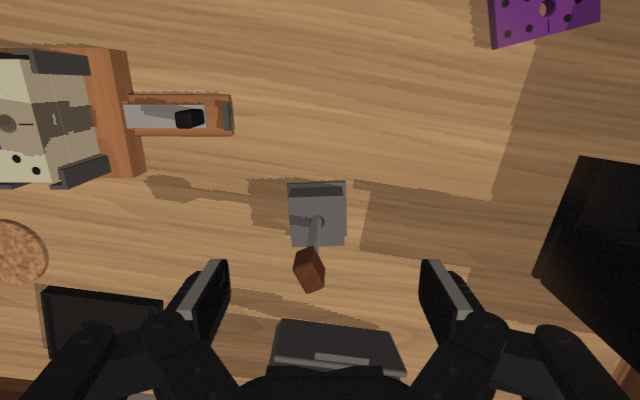

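View pics/w28b.png

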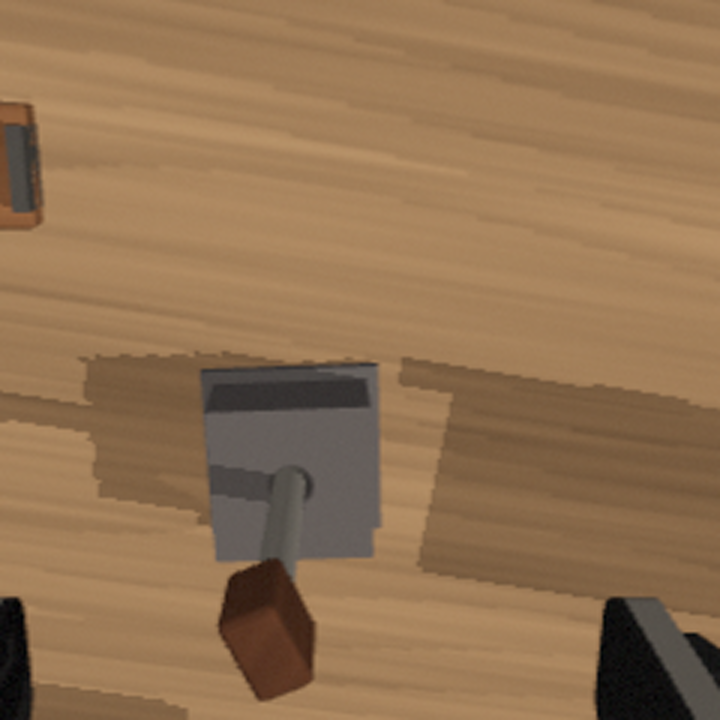

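```bash
python3 - <<'E'
from h import *
big('w28',280,205,340,300,8,'w28c')
E
```

```text
(no output)
```

View pics/w28c.png

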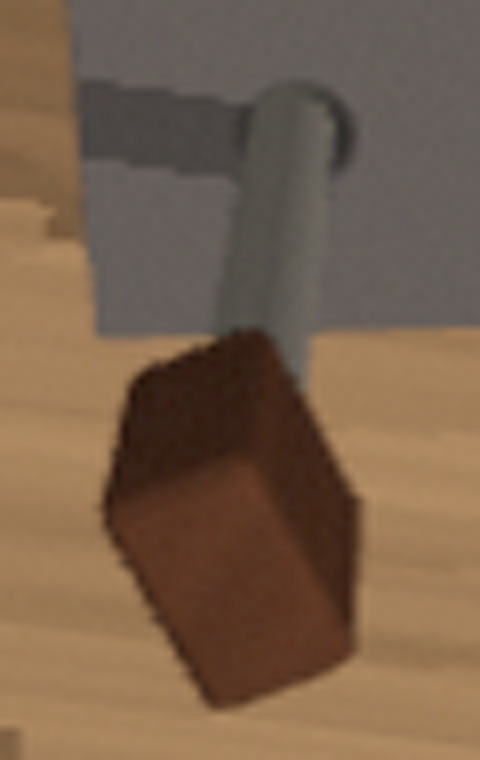

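```bash
python3 - <<'E'
from h import *
w=ld('w28'); f=lambda x,y,z: ray_plane(w,280+x/8-.44,205+y/8-.44,z)[:2]
C=[f(*q,146) for q in ((108,515),(250,460),(354,652),(217,710))]
for a,b in ((0,1),(1,2),(2,3),(3,0)):
    d=C[b]-C[a]; print(np.linalg.norm(d).round(1),np.degrees(np.arctan2(d[1],d[0])).round(1))
B=[f(*q,116) for q in ((133,380),(262,330),(358,500))]
for a,b in ((0,1),(1,2)):
    d=B[b]-B[a]; print('b',np.linalg.norm(d).round(1),np.degrees(np.arctan2(d[1],d[0])).round(1))
print('top c',np.mean(C,0),'bot c',(B[0]+B[2])/2,'stand hole',f(297,140,40))
E
```

```text
15.6 122.5
24.5 34.0
15.7 -54.9
25.2 -146.3
b 15.7 122.2
b 23.8 35.4
top c [616.93752903 276.84132258] bot c [617.27922227 277.06350038] stand hole [612.59906135 280.36722091]
```

```bash
python3 - <<'E'
from h import *
w=ld('w28'); P=cloud(w)
u,v=int(280+230/8),int(205+585/8); print(P[v-3:v+4:2,u-2:u+3,:].reshape(-1,3).round(1))
t=ld('top28'); P=cloud(t); 
for p in ((613,280,40),(590,262,40),(500,300,0)):
    u,v=proj(t,p).astype(int); print(P[v,u].round(1))
hsv=cv2.cvtColor(w['frame'],cv2.COLOR_RGB2HSV)
Pw=cloud(w); m=(Pw[...,2]>60)&(np.hypot(Pw[...,0]-612,Pw[...,1]-280)<40)
print(m.sum(),np.percentile(Pw[m][:,2],[1,10,50,90,99]).round(1)); tp=m&(Pw[...,2]>np.percentile(Pw[m][:,2],90)-4); q=Pw[tp]; print(q.mean(0).round(1)); r=cv2.minAreaRect(q[:,:2].astype(np.float32)); print(r)
E
```

```text
[[614.4 274.4 146.5]
 [614.  275.1 147. ]
 [614.  275.9 146.8]
 [614.1 276.7 146.4]
 [613.5 277.5 147.2]
 [616.1 274.6 146.7]
 [616.1 275.4 146.6]
 [616.2 276.2 146.2]
 [616.2 277.  146. ]
 [616.2 277.8 145.7]
 [618.1 274.9 146.6]
 [617.8 275.7 146.7]
 [618.4 276.5 145.6]
 [617.6 277.3 146.6]
 [616.8 278.  147.7]
 [620.  275.1 146.4]
 [620.1 275.9 146. ]
 [619.3 276.7 147.1]
 [619.7 277.5 146.3]
 [619.4 278.3 146.6]]
[558.2 219.3 353.8]
[548.3 214.5 310.7]
[455.8 190.5 531.2]
1369 [ 62.4  85.4 141.7 147.  147.7]
[615.8 276.6 146.2]
((617.1991577148438, 276.76220703125), (28.557390213012695, 17.837261199951172), 34.676734924316406)
```

```bash
python3 - <<'E'
from h import *
go([616.5,277.3,190],124.7)
E
```

```text
at [550.7 279.4 235.5] dpos cm [-1.22  4.55 -6.47] twist [-0.    -0.451 -0.   ] deg 25.8 dist 8.0
```

```bash
python3 -m handwheel '[{"delta_pos":[-0.3,0,-2],"twist":[0,-0.1,0],"jaw":1},{"delta_pos":[-0.6,1,-4],"twist":[0,-0.2,0],"jaw":1},{"delta_pos":[-1,2,-6],"twist":[0,-0.3,0],"jaw":1},{"delta_pos":[-1.22,3,-6.47],"twist":[0,-0.4,0],"jaw":1},{"delta_pos":[-1.22,4,-6.47],"twist":[0,-0.451,0],"jaw":1},{"delta_pos":[-1.22,4.5,-6.47],"twist":[0,-0.451,0],"jaw":1},{"delta_pos":[-1.22,4.5,-6.47],"twist":[0,-0.451,0],"jaw":1},{"delta_pos":[-1.22,4.5,-6.47],"twist":[0,-0.451,0],"jaw":1},{"delta_pos":[-1.22,4.5,-6.47],"twist":[0,-0.451,0],"jaw":1},{"delta_pos":[-1.22,4.5,-6.47],"twist":[0,-0.451,0],"jaw":1}]' 40 && python3 - <<'E'
from h import *
for i in range(2): imaging.capture('top')
w=save('wrist','w29'); Pw=cloud(w); m=(Pw[...,2]>60)&(Pw[...,2]<155)&(np.hypot(Pw[...,0]-615,Pw[...,1]-279)<30)
tp=m&(Pw[...,2]>142.5); q=Pw[tp]; print(q.mean(0).round(1)); r=cv2.minAreaRect(q[:,:2].astype(np.float32)); print(r)
bigm=(m).astype(np.uint8); big('w29',260,120,400,300,4,'w29b')
go([616.5,277.3,112],124.7)
E
```

```text
time_s: 37.65
eef_pos: [616.4, 278.6, 191.4]
ee_rot: [-0.328, 0.328, 0.627, -0.626]
force: [-0.0, -0.3, -0.1]
grip_width: 0.999
[616.4 275.7 146.3]
((617.2178344726562, 276.31317138671875), (27.990779876708984, 17.900428771972656), 33.70407485961914)
at [616.3 278.6 190.9] dpos cm [-0.12  7.89  0.06] twist [ 0.001  0.001 -0.   ] deg 0.1 dist 7.89
```

View pics/w29b.png

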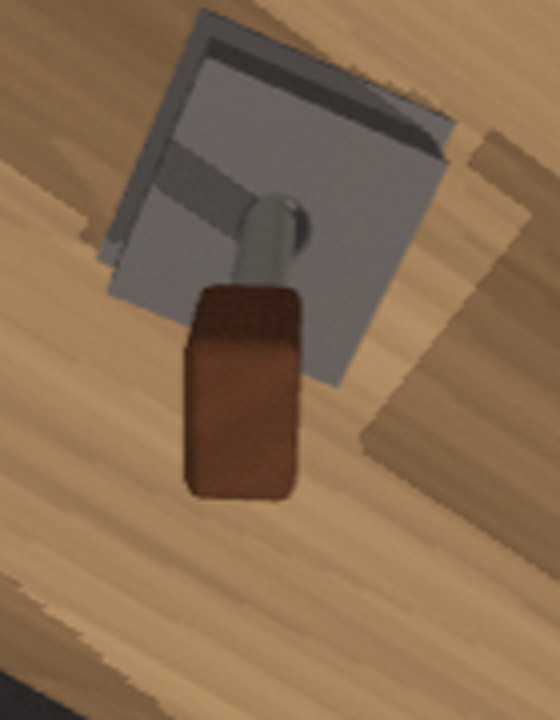

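```bash
python3 -m handwheel '[{"delta_pos":[-0.1,1,0.07],"twist":[0,0.014,0],"jaw":0.8},{"delta_pos":[-0.17,2.5,0.07],"twist":[0,0.014,0],"jaw":0.8},{"delta_pos":[-0.17,4,0.07],"twist":[0,0.014,0],"jaw":0.8},{"delta_pos":[-0.17,5.5,0.07],"twist":[0,0.014,0],"jaw":0.8},{"delta_pos":[-0.17,7,0.07],"twist":[0,0.014,0],"jaw":0.8},{"delta_pos":[-0.17,7.9,0.07],"twist":[0,0.014,0],"jaw":0.7},{"delta_pos":[-0.17,7.9,0.07],"twist":[0,0.014,0],"jaw":0.5},{"delta_pos":[-0.17,7.9,0.07],"twist":[0,0.014,0],"jaw":0.5},{"delta_pos":[-0.17,7.9,0.07],"twist":[0,0.014,0],"jaw":0.4},{"delta_pos":[-0.17,7.9,0.07],"twist":[0,0.014,0],"jaw":0.3}]' 50
python3 -m handwheel '[{"delta_pos":[0,0,0],"twist":[0,0,0],"jaw":0.2},{"delta_pos":[0,0,0],"twist":[0,0,0],"jaw":0.15},{"delta_pos":[0,0,0],"twist":[0,0,0],"jaw":0.1},{"delta_pos":[0,0,0],"twist":[0,0,0],"jaw":0.1},{"delta_pos":[0,0,0],"twist":[0,0,0],"jaw":0.05},{"delta_pos":[0,0,0],"twist":[0,0,0],"jaw":0.05},{"delta_pos":[0,0,0],"twist":[0,0,0],"jaw":0.05},{"delta_pos":[0,0,0],"twist":[0,0,0],"jaw":0.05},{"delta_pos":[0,0,0],"twist":[0,0,0],"jaw":0.05},{"delta_pos":[0,0,0],"twist":[0,0,0],"jaw":0.05}]' 50
python3 - <<'E'
from h import *
print(telemetry.sense()['force'])
w=save('wrist','w30'); print(tool()[0])
E
```

```text
time_s: 38.63
eef_pos: [617.1, 276.9, 112.5]
ee_rot: [-0.332, 0.333, 0.625, -0.624]
force: [-0.5, -0.8, 0.3]
grip_width: 0.3
time_s: 39.47
eef_pos: [616.4, 277.8, 112.4]
ee_rot: [-0.332, 0.332, 0.625, -0.624]
force: [-2.7, 3.5, 4.2]
grip_width: 0.204
[-2.66444631  3.49566308  4.23785099]
[616.43366278 277.80803665 112.35972945]
```

View pics/w30.png

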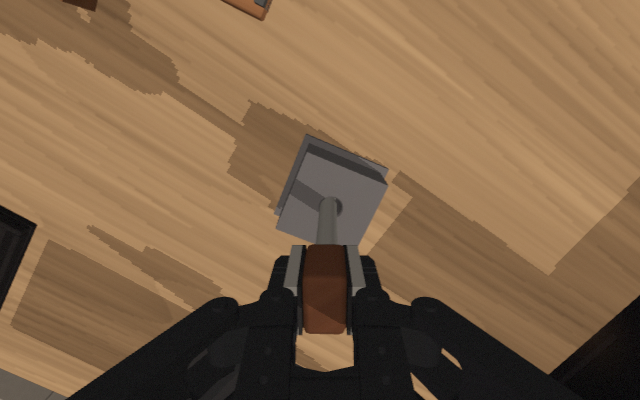

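```bash
python3 -m handwheel '[{"delta_pos":[0,-0.5,0],"twist":[0,0,0],"jaw":0.05},{"delta_pos":[0,-1.5,0],"twist":[0,0,0],"jaw":0.05},{"delta_pos":[0,-3,0],"twist":[0,0,0],"jaw":0.05},{"delta_pos":[0,-5,0],"twist":[0,0,0],"jaw":0.05},{"delta_pos":[0,-7,0],"twist":[0,0,0],"jaw":0.05},{"delta_pos":[0,-9,0],"twist":[0,0,0],"jaw":0.05},{"delta_pos":[0,-11,0],"twist":[0,0,0],"jaw":0.05},{"delta_pos":[0,-12.5,0],"twist":[0,0,0],"jaw":0.05},{"delta_pos":[0,-12.5,0],"twist":[0,0,0],"jaw":0.05},{"delta_pos":[0,-12.5,0],"twist":[0,0,0],"jaw":0.05}]' 50
python3 - <<'E'
from h import *
imaging.capture('top');imaging.capture('top');print(telemetry.sense()['force'])
w=save('wrist','w31'); big('w31',220,120,440,340,3.4,'w31b');s=save('scene','scene31')
u,v=proj(s,[616,277,190]).astype(int); big('scene31',u-60,v-60,u+60,v+60,5,'s31b')
go([540,11,237],124)
E
```

```text
time_s: 40.35
eef_pos: [617.1, 276.4, 237.1]
ee_rot: [-0.331, 0.333, 0.624, -0.624]
force: [0.0, -1.3, -2.3]
grip_width: 0.207
[ 0.60817084 -0.48023024 -1.66126115]
at [616.4 276.5 235. ] dpos cm [-17.75  -0.16  21.17] twist [-0.002 -0.     0.   ] deg 0.1 dist 27.63
```

View pics/w31b.png

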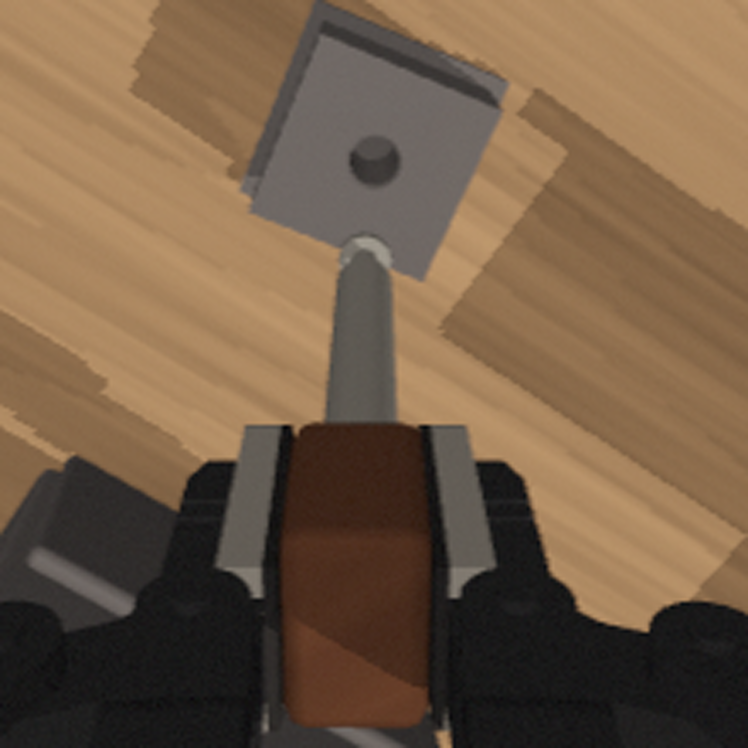

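View pics/s31b.png

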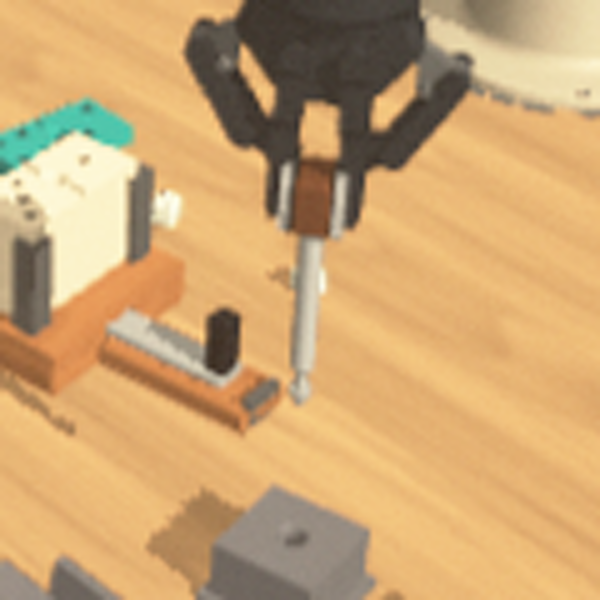

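```bash
python3 - <<'E'
from h import *
w=ld('w31'); p,Rm=tool(); q=ray_plane(w,327.0,189.1,p[2]-107); print((Rm.T@(q-p)).round(2))
q=ray_plane(w,220+312/1.0/3.4*0+327,189.1,p[2]-107)
# shaft axis x at grip bottom z
for (x,y,h) in ((362,400,0),(365,300,-60)):
    print((Rm.T@(ray_plane(w,220+x/3.4-.35,120+y/3.4-.35,p[2]+h)-p)).round(2))
P=cloud(w); m=(np.hypot(P[...,0]-p[0],P[...,1]-p[1])<15)&(P[...,2]>p[2]-110)&(P[...,2]<p[2]+3)
T=(P[m]-p)@Rm
for a,b in ((5,25),(25,45),(45,65),(65,85),(85,95)):
    s=T[(T[:,1]>a)&(T[:,1]<b)]; 
    if len(s)>5: print(a,b,len(s),np.median(s[:,0]).round(2),np.percentile(s[:,2],[10,90]).round(2),s[:,0].min().round(1),s[:,0].max().round(1))
E
```

```text
[  2.17 107.01   4.63]
[ 0.89  0.03 13.97]
[ 1.8  60.01  6.4 ]
5 25 259 0.94 [4.11 6.67] -4.6 6.6
25 45 279 1.55 [3.79 7.04] -4.8 7.3
45 65 207 1.7 [4.23 7.42] -4.5 7.3
65 85 135 1.92 [4.82 7.77] -3.8 7.7
85 95 29 2.82 [3.59 6.99] -3.3 7.4
```

```bash
python3 - <<'E'
from h import *
go([542.3,10.1,236],124)
E
python3 -m handwheel '[{"delta_pos":[-2,0,2.4],"twist":[0,0,0],"jaw":0.05},{"delta_pos":[-4.5,0,5.3],"twist":[0,0,0],"jaw":0.05},{"delta_pos":[-7,0,8.3],"twist":[0,0,0],"jaw":0.05},{"delta_pos":[-9.5,0,11.3],"twist":[0,0,0],"jaw":0.05},{"delta_pos":[-12,0,14.3],"twist":[0,0,0],"jaw":0.05},{"delta_pos":[-14.5,0,17.2],"twist":[0,0,0],"jaw":0.05},{"delta_pos":[-16.5,0,19.5],"twist":[0,0,0],"jaw":0.05},{"delta_pos":[-17.7,0,20.9],"twist":[0,0,0],"jaw":0.05},{"delta_pos":[-17.9,0,21.0],"twist":[0,0,0],"jaw":0.05},{"delta_pos":[-17.9,0,21.0],"twist":[0,0,0],"jaw":0.05}]' 50
python3 - <<'E'
from h import *
imaging.capture('top');imaging.capture('top');imaging.capture('top')
w=save('wrist','w32'); big('w32',220,120,440,340,3.4,'w32b')
go([542.3,10.1,215],124)
E
```

```text
at [616.4 276.5 235. ] dpos cm [-17.95  -0.06  21.03] twist [-0.002 -0.     0.   ] deg 0.1 dist 27.65
time_s: 41.38
eef_pos: [542.5, 10.2, 236.0]
ee_rot: [0.333, -0.332, -0.624, 0.624]
force: [0.1, 1.4, -1.4]
grip_width: 0.199
at [542.8  12.  236.1] dpos cm [-0.13  2.11  0.14] twist [-0.     0.001  0.   ] deg 0.1 dist 2.12
```

View pics/w32b.png

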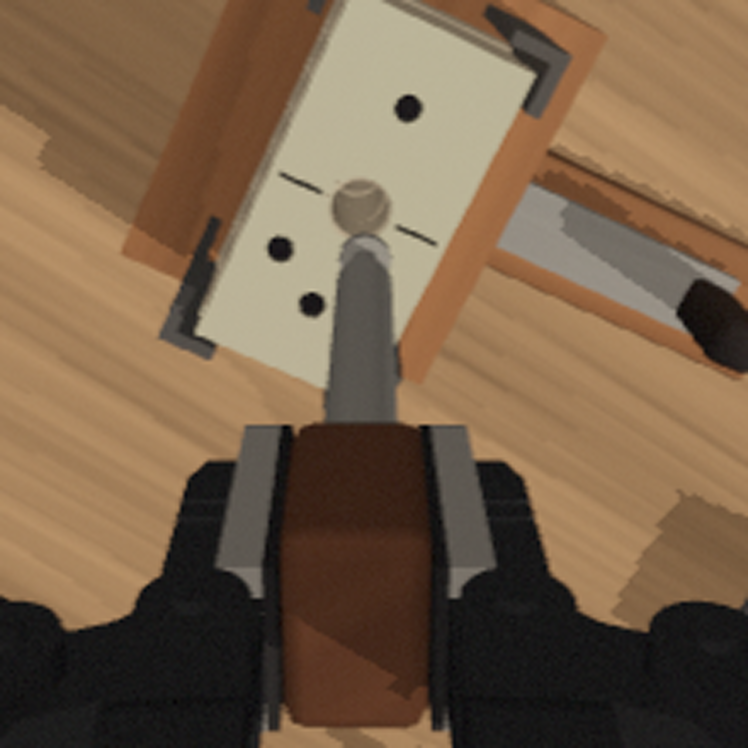

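```bash
python3 -m handwheel '[{"delta_pos":[-0.13,0.5,0.14],"twist":[0,0,0],"jaw":0.05},{"delta_pos":[-0.13,1,0.14],"twist":[0,0,0],"jaw":0.05},{"delta_pos":[-0.13,1.5,0.14],"twist":[0,0,0],"jaw":0.05},{"delta_pos":[-0.13,2,0.14],"twist":[0,0,0],"jaw":0.05},{"delta_pos":[-0.13,2.3,0.14],"twist":[0,0,0],"jaw":0.05},{"delta_pos":[-0.13,2.4,0.14],"twist":[0,0,0],"jaw":0.05},{"delta_pos":[-0.13,2.4,0.14],"twist":[0,0,0],"jaw":0.05},{"delta_pos":[-0.13,2.4,0.14],"twist":[0,0,0],"jaw":0.05},{"delta_pos":[-0.13,2.4,0.14],"twist":[0,0,0],"jaw":0.05},{"delta_pos":[-0.13,2.4,0.14],"twist":[0,0,0],"jaw":0.05}]' 50
python3 - <<'E'
from h import *
imaging.capture('top');imaging.capture('top');print(telemetry.sense()['force'])
w=save('wrist','w33'); big('w33',270,150,380,250,7,'w33b'); s=save('scene','scene33')
u,v=proj(s,[540,11,105]).astype(int); big('scene33',u-25,v-35,u+25,v+25,10,'s33b')
go([542.3,10.1,112],124)
E
```

```text
time_s: 42.42
eef_pos: [542.3, 9.0, 212.6]
ee_rot: [-0.332, 0.332, 0.624, -0.624]
force: [0.4, -1.4, -0.7]
grip_width: 0.2
[ 0.12070214 -0.47844679 -1.16132661]
at [542.2   9.  212.5] dpos cm [ 0.09 10.05 -0.06] twist [ 0. -0. -0.] deg 0.0 dist 10.05
```

View pics/w33b.png

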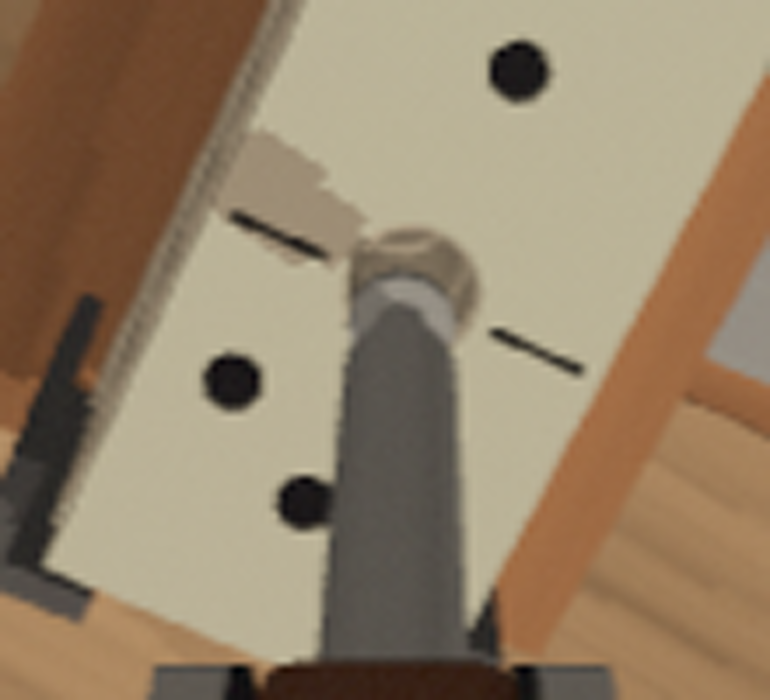

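View pics/s33b.png

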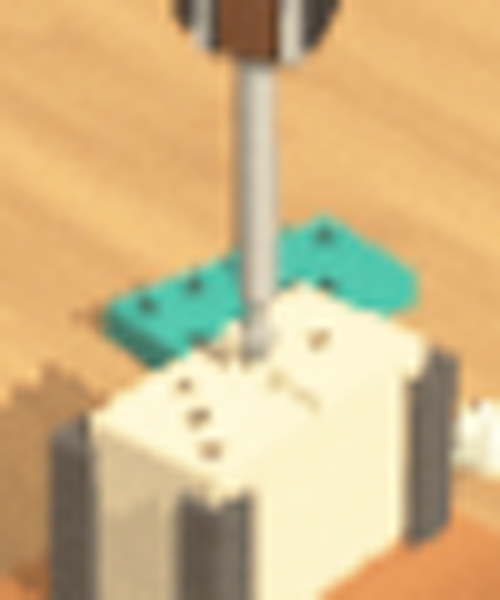

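```bash
python3 - <<'E'
from h import *
w=ld('w33'); p,Rm=tool(); f=lambda x,y,z: Rm.T@(ray_plane(w,270+x/7-.43,150+y/7-.43,z)-p)
e=f(405,274,p[2]-107+8); print('edge',e.round(2)); 
h=f(415,290,100); print('hole',h.round(2))
for y in (228,): print('hole top edge',f(415,y,100).round(2))
l=f(350,290,100);r=f(480,290,100);print('hole width',(r-l).round(2))
H=ray_plane(w,270+415/7-.43,150+290/7-.43,100);print('hole world',H)
E
```

```text
edge [ 2.58 99.    7.42]
hole [  3.89 112.48   1.27]
hole top edge [  3.85 112.48   8.77]
hole width [ 1.51e+01 -0.00e+00  1.00e-02]
hole world [539.02620319  11.55123505 100.        ]
```

```bash
python3 -m handwheel '[{"delta_pos":[0.06,0,0],"twist":[0,0,0],"jaw":0.05},{"delta_pos":[0.12,0,0],"twist":[0,0,0],"jaw":0.05},{"delta_pos":[0.12,0.2,0],"twist":[0,0,0],"jaw":0.05},{"delta_pos":[0.12,0.5,0],"twist":[0,0,0],"jaw":0.05},{"delta_pos":[0.12,0.8,0],"twist":[0,0,0],"jaw":0.05},{"delta_pos":[0.12,1.1,0],"twist":[0,0,0],"jaw":0.05},{"delta_pos":[0.12,1.3,0],"twist":[0,0,0],"jaw":0.05},{"delta_pos":[0.12,1.5,0],"twist":[0,0,0],"jaw":0.05},{"delta_pos":[0.12,1.5,0],"twist":[0,0,0],"jaw":0.05},{"delta_pos":[0.12,1.5,0],"twist":[0,0,0],"jaw":0.05}]' 50
python3 - <<'E'
from h import *
imaging.capture('top');s=telemetry.sense();print(s['force'],s['wrist_torque'])
w=save('wrist','w34'); big('w34',270,150,380,250,7,'w34b')
go([542.3,10.1,112],124)
E
```

```text
time_s: 43.45
eef_pos: [541.5, 10.1, 197.3]
ee_rot: [0.332, -0.332, -0.624, 0.624]
force: [0.4, 0.6, -1.6]
grip_width: 0.201
[-0.91584541 -0.0734609  -0.91240029] [-0.01275033 -0.05487034  0.03190408]
at [541.6  10.1 197.5] dpos cm [-0.03  8.55 -0.06] twist [ 0. -0. -0.] deg 0.0 dist 8.55
```

View pics/w34b.png

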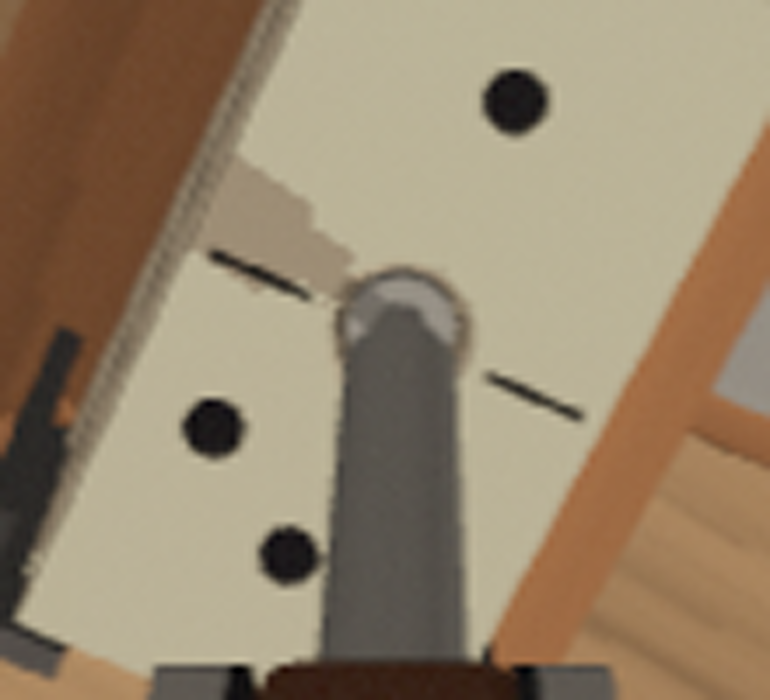

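```bash
python3 -m handwheel '[{"delta_pos":[0,0.4,0],"twist":[0,0,0],"jaw":0.05},{"delta_pos":[0,0.8,0],"twist":[0,0,0],"jaw":0.05},{"delta_pos":[0,1.2,0],"twist":[0,0,0],"jaw":0.05},{"delta_pos":[0,1.6,0],"twist":[0,0,0],"jaw":0.05},{"delta_pos":[0,2,0],"twist":[0,0,0],"jaw":0.05},{"delta_pos":[0,2.4,0],"twist":[0,0,0],"jaw":0.05},{"delta_pos":[0,2.8,0],"twist":[0,0,0],"jaw":0.05},{"delta_pos":[0,3.2,0],"twist":[0,0,0],"jaw":0.05},{"delta_pos":[0,3.5,0],"twist":[0,0,0],"jaw":0.05},{"delta_pos":[0,3.5,0],"twist":[0,0,0],"jaw":0.05}]' 50
python3 - <<'E'
from h import *
imaging.capture('top');s=telemetry.sense();print(s['force'],s['wrist_torque'])
go([542.3,10.1,112],124)
E
```

```text
time_s: 44.38
eef_pos: [541.3, 10.1, 161.7]
ee_rot: [0.332, -0.332, -0.624, 0.624]
force: [0.9, -0.2, -1.4]
grip_width: 0.206
[ 0.61753216  1.00076237 -0.71171044] [ 0.04691824 -0.2279402  -0.01271143]
at [541.4  10.1 162. ] dpos cm [-0.05  5.   -0.08] twist [-0.001 -0.     0.001] deg 0.0 dist 5.0
```

```bash
python3 -m handwheel '[{"delta_pos":[0,0.3,0],"twist":[0,0,0],"jaw":0.05},{"delta_pos":[0,0.6,0],"twist":[0,0,0],"jaw":0.05},{"delta_pos":[0,0.9,0],"twist":[0,0,0],"jaw":0.05},{"delta_pos":[0,1.2,0],"twist":[0,0,0],"jaw":0.05},{"delta_pos":[0,1.6,0],"twist":[0,0,0],"jaw":0.05},{"delta_pos":[0,2,0],"twist":[0,0,0],"jaw":0.05},{"delta_pos":[0,2.4,0],"twist":[0,0,0],"jaw":0.05},{"delta_pos":[0,2.8,0],"twist":[0,0,0],"jaw":0.05},{"delta_pos":[0,3.1,0],"twist":[0,0,0],"jaw":0.05},{"delta_pos":[0,3.3,0],"twist":[0,0,0],"jaw":0.05}]' 50
python3 - <<'E'
from h import *
imaging.capture('top');s=telemetry.sense();print(s['force'],s['wrist_torque'])
go([542.3,10.1,110],124)
E
```

```text
time_s: 45.27
eef_pos: [541.5, 10.0, 128.9]
ee_rot: [0.332, -0.332, -0.624, 0.624]
force: [-0.1, -0.0, -1.0]
grip_width: 0.205
[ 1.21281026  0.38538156 -2.14602329] [-0.09534929 -0.27613086  0.00935627]
at [541.4  10.1 128.7] dpos cm [-0.05  1.87 -0.08] twist [-0. -0.  0.] deg 0.0 dist 1.88
```

```bash
python3 -m handwheel '[{"delta_pos":[0,0.3,0],"twist":[0,0,0],"jaw":0.05},{"delta_pos":[0,0.6,0],"twist":[0,0,0],"jaw":0.05},{"delta_pos":[0,0.9,0],"twist":[0,0,0],"jaw":0.05},{"delta_pos":[0,1.2,0],"twist":[0,0,0],"jaw":0.05},{"delta_pos":[0,1.5,0],"twist":[0,0,0],"jaw":0.05},{"delta_pos":[0,1.7,0],"twist":[0,0,0],"jaw":0.05},{"delta_pos":[0,1.8,0],"twist":[0,0,0],"jaw":0.05},{"delta_pos":[0,1.9,0],"twist":[0,0,0],"jaw":0.05},{"delta_pos":[0,1.95,0],"twist":[0,0,0],"jaw":0.05},{"delta_pos":[0,1.95,0],"twist":[0,0,0],"jaw":0.05}]' 50
python3 - <<'E'
from h import *
s=telemetry.sense();print(s['force'],s['wrist_torque'])
w=save('wrist','w35'); s=save('scene','scene35'); u,v=proj(s,[540,11,105]).astype(int); big('scene35',u-40,v-35,u+50,v+45,8,'s35b')
go([542.3,10.1,110],124)
E
```

```text
time_s: 46.15
eef_pos: [541.7, 10.1, 110.5]
ee_rot: [-0.332, 0.332, 0.624, -0.624]
force: [-1.1, 1.2, 4.1]
grip_width: 0.204
[-1.10787712  1.19553467  4.14136589] [ 0.11250485  0.38607042 -0.00652274]
at [541.7  10.1 110.5] dpos cm [-0.03  0.05 -0.05] twist [ 0. -0. -0.] deg 0.0 dist 0.08
```

View pics/w35.png

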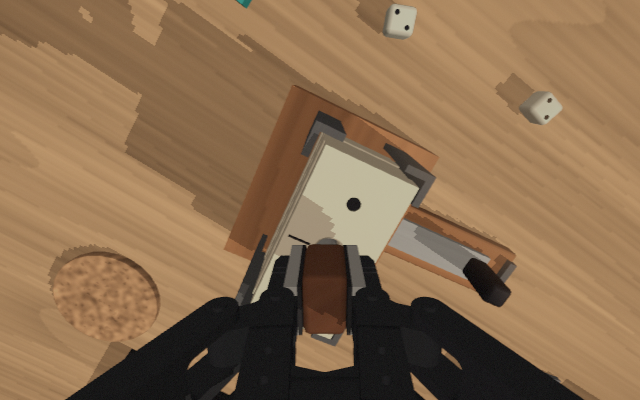

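View pics/s35b.png

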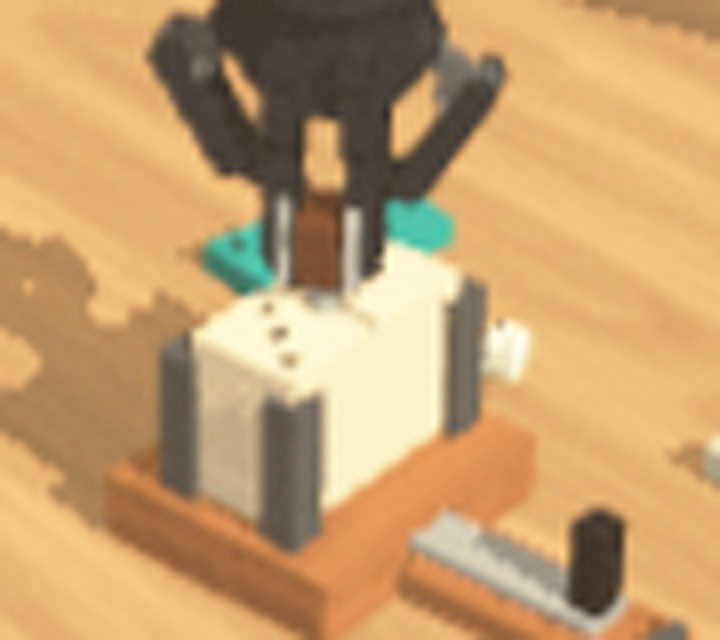

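```bash
python3 -m handwheel '[{"delta_pos":[0,0,0],"twist":[0,0,0],"jaw":0.2},{"delta_pos":[0,0,0],"twist":[0,0,0],"jaw":0.4},{"delta_pos":[0,0,0],"twist":[0,0,0],"jaw":0.6},{"delta_pos":[0,0,0],"twist":[0,0,0],"jaw":0.7},{"delta_pos":[0,0,0],"twist":[0,0,0],"jaw":0.7},{"delta_pos":[0,-2,0],"twist":[0,0,0],"jaw":0.8},{"delta_pos":[0,-5,0],"twist":[0,0,0],"jaw":0.9},{"delta_pos":[0,-8.5,0],"twist":[0,0,0],"jaw":1},{"delta_pos":[0,-10,0],"twist":[0,0,0],"jaw":1},{"delta_pos":[0,-10,0],"twist":[0,0,0],"jaw":1}]' 40
python3 - <<'E'
from h import *
for i in range(3): imaging.capture('top')
w=save('wrist','w36'); P=cloud(w)
p,Rm=tool(); m=(np.hypot(P[...,0]-541,P[...,1]-11)<22)&(P[...,2]>110)&(P[...,2]<160); q=P[m]; print(np.percentile(q[:,2],[5,50,90,98]).round(1)); tp=q[q[:,2]>np.percentile(q[:,2],90)-4]; print(cv2.minAreaRect(tp[:,:2].astype(np.float32)))
go([520.7,138.5,220],9)
E
```

```text
time_s: 47.08
eef_pos: [542.9, 9.8, 213.6]
ee_rot: [-0.33, 0.334, 0.625, -0.624]
force: [0.1, 0.4, 0.0]
grip_width: 0.999
[124.2 144.2 145.4 145.9]
((539.3368530273438, 13.708319664001465), (27.51142120361328, 17.36893653869629), 33.90809631347656)
at [540.9  10.2 208.4] dpos cm [11.78 -1.15 -5.49] twist [-3.000e-03  2.007e+00 -1.000e-03] deg 115.0 dist 13.05
```

View pics/w36.png

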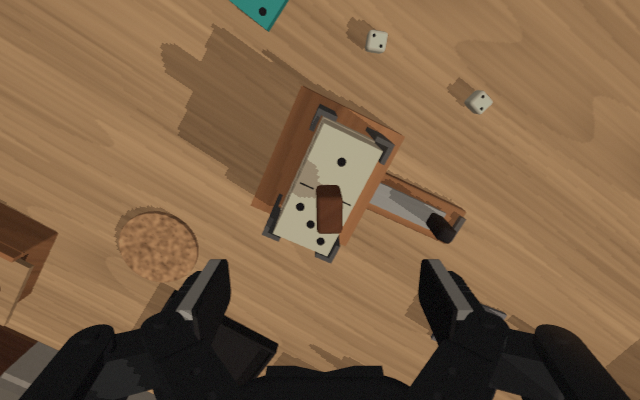

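```bash
python3 -m handwheel '[{"delta_pos":[1,-0.5,-0.5],"twist":[0,0.12,0],"jaw":1},{"delta_pos":[3,-1,-1.5],"twist":[0,0.24,0],"jaw":1},{"delta_pos":[5,-1,-2.5],"twist":[0,0.36,0],"jaw":1},{"delta_pos":[7,-1,-3.5],"twist":[0,0.48,0],"jaw":1},{"delta_pos":[9,-1,-4.5],"twist":[0,0.6,0],"jaw":1},{"delta_pos":[11,-1,-5],"twist":[0,0.72,0],"jaw":1},{"delta_pos":[11.8,-1,-5.5],"twist":[0,0.84,0],"jaw":1},{"delta_pos":[11.8,-1,-5.5],"twist":[0,0.96,0],"jaw":1},{"delta_pos":[11.8,-1,-5.5],"twist":[0,1.08,0],"jaw":1},{"delta_pos":[11.8,-1,-5.5],"twist":[0,1.2,0],"jaw":1}]' 40
python3 - <<'E'
from h import *
for i in range(3): imaging.capture('top')
go([520.7,138.5,150],9)
E
```

```text
time_s: 48.12
eef_pos: [520.6, 138.9, 218.4]
ee_rot: [0.628, -0.627, -0.325, 0.327]
force: [-0.2, -0.4, -0.4]
grip_width: 1.0
at [520.8 138.6 218.8] dpos cm [-0.01  6.88 -0.01] twist [-0.001  0.81  -0.002] deg 46.4 dist 6.88
```

```bash
python3 -m handwheel '[{"delta_pos":[0,0,0],"twist":[0,0.12,0],"jaw":1},{"delta_pos":[0,0,0],"twist":[0,0.24,0],"jaw":1},{"delta_pos":[0,0,0],"twist":[0,0.36,0],"jaw":1},{"delta_pos":[0,1,0],"twist":[0,0.48,0],"jaw":1},{"delta_pos":[0,2,0],"twist":[0,0.6,0],"jaw":1},{"delta_pos":[0,3.5,0],"twist":[0,0.72,0],"jaw":1},{"delta_pos":[0,5,0],"twist":[0,0.81,0],"jaw":1},{"delta_pos":[0,6.5,0],"twist":[0,0.81,0],"jaw":1},{"delta_pos":[0,6.8,0],"twist":[0,0.81,0],"jaw":1},{"delta_pos":[0,6.8,0],"twist":[0,0.81,0],"jaw":1}]' 40
python3 - <<'E'
from h import *
for i in range(2): imaging.capture('top')
save('wrist','w37')
go([520.7,138.5,36],9)
E
```

```text
time_s: 49.1
eef_pos: [520.6, 138.5, 150.9]
ee_rot: [0.705, -0.705, -0.055, 0.056]
force: [0.5, -0.0, -0.9]
grip_width: 1.0
at [521.6 138.7 152.7] dpos cm [-0.1  11.67  0.  ] twist [ 0.    -0.002  0.001] deg 0.1 dist 11.67
```

View pics/w37.png

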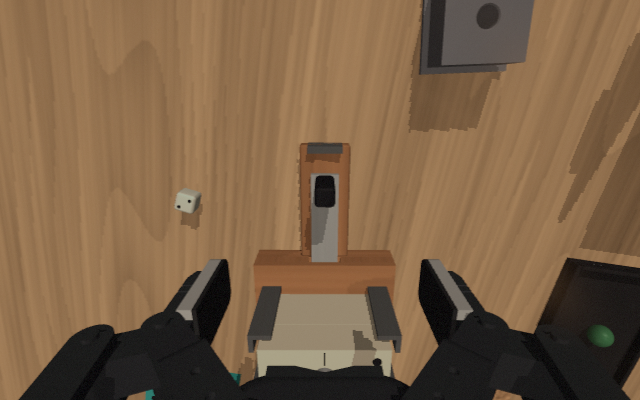

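```bash
python3 -m handwheel '[{"delta_pos":[-0.05,2.5,0],"twist":[0,0,0],"jaw":0.8},{"delta_pos":[-0.05,5,0],"twist":[0,0,0],"jaw":0.7},{"delta_pos":[-0.05,7.5,0],"twist":[0,0,0],"jaw":0.7},{"delta_pos":[-0.05,10,0],"twist":[0,0,0],"jaw":0.7},{"delta_pos":[-0.05,11.5,0],"twist":[0,0,0],"jaw":0.7},{"delta_pos":[-0.05,11.6,0],"twist":[0,0,0],"jaw":0.5},{"delta_pos":[-0.05,11.6,0],"twist":[0,0,0],"jaw":0.3},{"delta_pos":[-0.05,11.6,0],"twist":[0,0,0],"jaw":0.1},{"delta_pos":[-0.05,11.6,0],"twist":[0,0,0],"jaw":0.05},{"delta_pos":[-0.05,11.6,0],"twist":[0,0,0],"jaw":0.05}]' 30
python3 - <<'E'
from h import *
imaging.capture('top');imaging.capture('top');s=telemetry.sense();print(s['force'],s['grip_width'])
save('wrist','w38')
k=HOLE+95*np.array([-np.sin(np.radians(8.9)),np.cos(np.radians(8.9))]); print(k)
go([*k,36],9)
E
```

```text
time_s: 50.08
eef_pos: [521.7, 138.7, 37.5]
ee_rot: [-0.705, 0.705, 0.056, -0.053]
force: [0.5, 0.6, 5.7]
grip_width: 0.179
[ 0.70709908 -0.20917729  7.10312449] 0.17999024117319753
[525.5025133  104.65618725]
at [521.8 138.7  37.5] dpos cm [-0.15  0.15 -3.42] twist [ 0.    -0.003  0.003] deg 0.3 dist 3.43
```

View pics/w38.png

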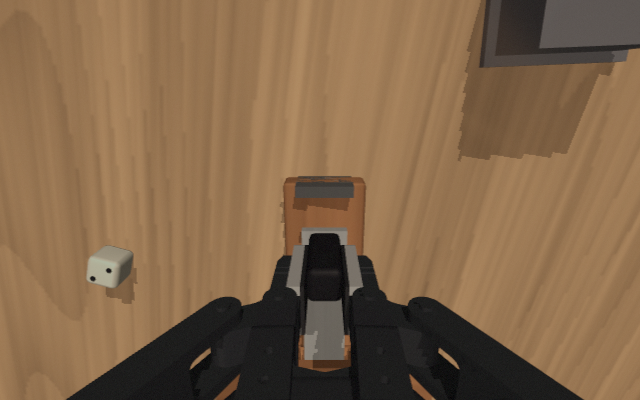

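```bash
python3 -m handwheel '[{"delta_pos":[0,0,-0.4],"twist":[0,0,0],"jaw":0.05},{"delta_pos":[0,0,-0.8],"twist":[0,0,0],"jaw":0.05},{"delta_pos":[0,0,-1.2],"twist":[0,0,0],"jaw":0.05},{"delta_pos":[0,0,-1.6],"twist":[0,0,0],"jaw":0.05},{"delta_pos":[0,0,-2],"twist":[0,0,0],"jaw":0.05},{"delta_pos":[0,0,-2.4],"twist":[0,0,0],"jaw":0.05},{"delta_pos":[0,0,-2.8],"twist":[0,0,0],"jaw":0.05},{"delta_pos":[0,0,-3.1],"twist":[0,0,0],"jaw":0.05},{"delta_pos":[0,0,-3.4],"twist":[0,0,0],"jaw":0.05},{"delta_pos":[0,0,-3.4],"twist":[0,0,0],"jaw":0.05}]' 30
python3 - <<'E'
from h import *
imaging.capture('top');s=telemetry.sense();print(s['force'],s['grip_width'])
go([525.5,104.6,36],9)
E
```

```text
time_s: 51.07
eef_pos: [527.0, 104.6, 37.4]
ee_rot: [-0.705, 0.705, 0.055, -0.053]
force: [0.8, -1.7, 7.0]
grip_width: 0.181
[ 0.82436547 -2.37282187  7.47821307] 0.17884968977529705
at [527.  104.6  37.5] dpos cm [-0.15  0.14  0.02] twist [ 0.001 -0.003  0.003] deg 0.3 dist 0.21
```

```bash
python3 -m handwheel '[{"delta_pos":[0,0,-0.05],"twist":[0,0,0],"jaw":0.05},{"delta_pos":[0,0,-0.1],"twist":[0,0,0],"jaw":0.05},{"delta_pos":[0,0,-0.15],"twist":[0,0,0],"jaw":0.05},{"delta_pos":[0,0,-0.2],"twist":[0,0,0],"jaw":0.05},{"delta_pos":[0,0,-0.25],"twist":[0,0,0],"jaw":0.05},{"delta_pos":[0,0,-0.3],"twist":[0,0,0],"jaw":0.05},{"delta_pos":[0,0,-0.3],"twist":[0,0,0],"jaw":0.05},{"delta_pos":[0,0,-0.3],"twist":[0,0,0],"jaw":0.05},{"delta_pos":[0,0,-0.3],"twist":[0,0,0],"jaw":0.05},{"delta_pos":[0,0,-0.3],"twist":[0,0,0],"jaw":0.05}]' 30
python3 - <<'E'
from h import *
s=telemetry.sense();print(s['force'],s['grip_width'])
go([525.5,104.6,36],9)
E
```

```text
time_s: 51.95
eef_pos: [527.1, 103.9, 37.5]
ee_rot: [0.706, -0.704, -0.055, 0.053]
force: [-0.8, 13.2, 9.0]
grip_width: 0.176
[-0.82903843 13.24591164  9.0081806 ] 0.1757376729157324
at [527.1 103.9  37.5] dpos cm [-0.15  0.15  0.09] twist [-0.002 -0.003  0.003] deg 0.3 dist 0.23
```

```bash
python3 -m handwheel '[{"delta_pos":[0,0,0.1],"twist":[0,0,0],"jaw":0.05},{"delta_pos":[0,-0.1,0.15],"twist":[0,0,0],"jaw":0.05},{"delta_pos":[0,-0.1,0.15],"twist":[0,0,0],"jaw":0.3},{"delta_pos":[0,-0.1,0.15],"twist":[0,0,0],"jaw":0.6},{"delta_pos":[0,-0.1,0.15],"twist":[0,0,0],"jaw":0.7},{"delta_pos":[0,-1,0.15],"twist":[0,0,0],"jaw":0.7},{"delta_pos":[0,-4,0.15],"twist":[0,0,0],"jaw":0.7},{"delta_pos":[0,-8,0.15],"twist":[0,0,0],"jaw":0.8},{"delta_pos":[0,-12,0.15],"twist":[0,0,0],"jaw":1},{"delta_pos":[0,-16,0.15],"twist":[0,0,0],"jaw":1}]' 30
python3 -m handwheel '[{"delta_pos":[0,-1,2],"twist":[0,0,0],"jaw":1},{"delta_pos":[0,-2,5],"twist":[0,0,0],"jaw":1},{"delta_pos":[0,-3,8],"twist":[0,0,0],"jaw":1},{"delta_pos":[0,-4,10],"twist":[0,0,0],"jaw":1},{"delta_pos":[0,-4,10],"twist":[0,0,0],"jaw":1},{"delta_pos":[0,-4,10],"twist":[0,0,0],"jaw":1},{"delta_pos":[0,-4,10],"twist":[0,0,0],"jaw":1},{"delta_pos":[0,-4,10],"twist":[0,0,0],"jaw":1},{"delta_pos":[0,-4,10],"twist":[0,0,0],"jaw":1},{"delta_pos":[0,-4,10],"twist":[0,0,0],"jaw":1}]' 30
python3 - <<'E'
from h import *
for i in range(3): imaging.capture('top')
w=save('wrist','w40');t=save('top','top40');s=save('scene','scene40'); print(tool()[0],telemetry.sense()['force'])
u,v=proj(s,[540,40,80]).astype(int); big('scene40',u-45,v-45,u+55,v+45,8,'s40b'); big('top40',170,130,490,280,2.5,'t40b')
P=cloud(w); m=(np.hypot(P[...,0]-541,P[...,1]-11)<22)&(P[...,2]>125)&(P[...,2]<160); q=P[m]; print(np.percentile(q[:,2],[5,50,90,98]).round(1)); tp=q[q[:,2]>np.percentile(q[:,2],90)-4]; print(cv2.minAreaRect(tp[:,:2].astype(np.float32)))
E
```

```text
time_s: 52.78
eef_pos: [525.6, 103.4, 198.4]
ee_rot: [-0.705, 0.705, 0.054, -0.054]
force: [0.9, -0.6, -0.2]
grip_width: 0.998
time_s: 53.62
eef_pos: [510.9, 201.6, 235.6]
ee_rot: [-0.705, 0.705, 0.054, -0.054]
force: [-0.2, -0.4, 0.4]
grip_width: 0.998
[510.78344218 202.22419584 235.84696557] [ 0.20210477  0.79560418 -0.58828592]
[125.2 127.8 131.1 132.5]
((541.34619140625, 24.586816787719727), (15.894128799438477, 5.57622766494751), 18.648405075073242)
```

View pics/w40.png

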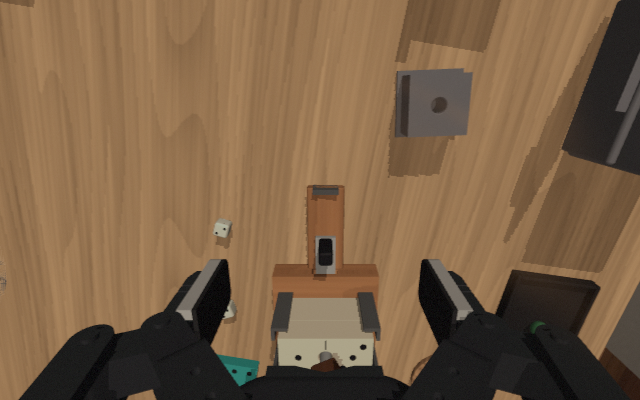

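View pics/s40b.png

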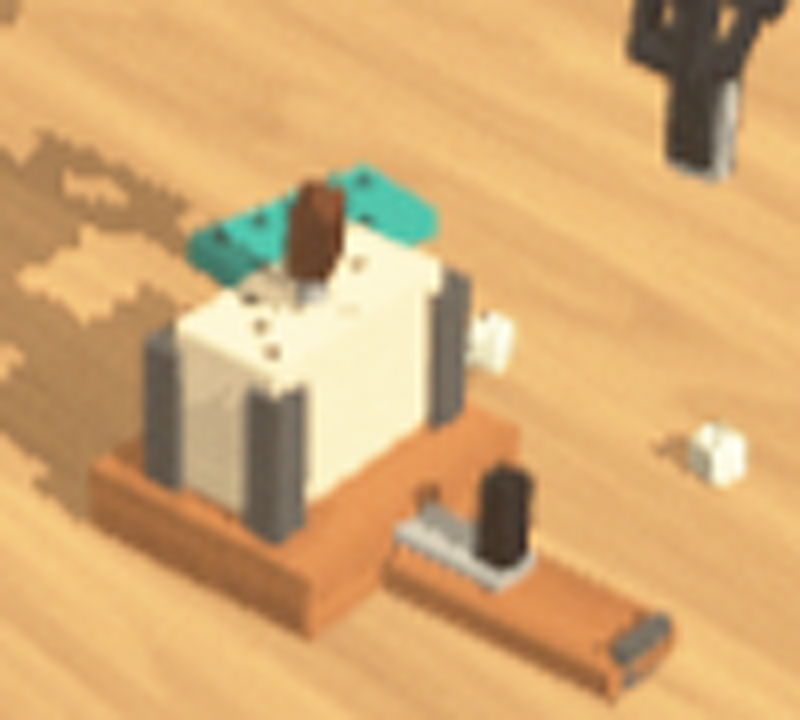

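View pics/t40b.png

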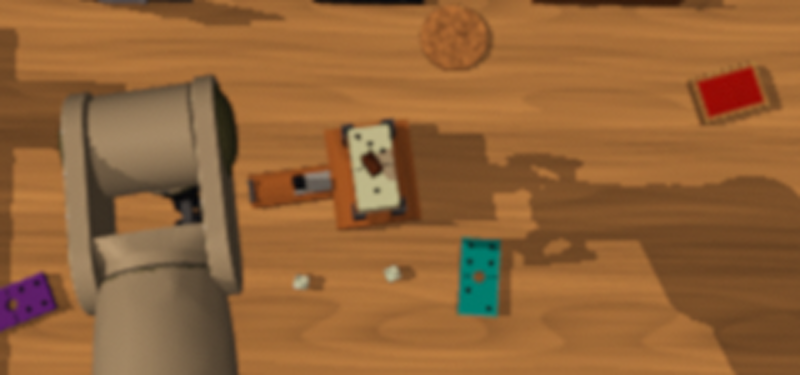

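```bash
python3 - <<'E'
from h import *
t=ld('top40'); k=ray_plane(t,170+302/2.5,130+181/2.5,61)[:2]; print(k,np.linalg.norm(k-HOLE))
print(ctrl.finish_job())
E
```

```text
[523.52767653  98.69758434] 89.46480706639294
the job is handed in; nothing more can be done
None
```

I packed all five cream tiles on the carrier, put the pin down through them and slid the lock fully in. The job is handed in at about 54 s of the 210 s allowed. No verdict is reported, so what follows is from my own checks.

- **Lock out:** I drew the lock to its stop. The pull peaked at 54 N on the gripped knob. The knob then measured 128.8 mm from the hole, against 130 mm for fully open.
- **Tiles:** All five were stacked one by one between the posts. In the wrist camera each hole was within about 1 mm of the carrier's hole, and the tiles lay within about 0.1° of the carrier's direction.
- **Pin:** It went in without noticeable force and met the floor with about 4 N. At that point the gripper height put the tip within about 1 mm of fully home. After release the grip top read 144–145 mm, against 144 mm expected, and its centre was about 3 mm off the hole axis, a lean of about 0.02 rad.
- **Lock in:** I slid it about 35 mm until the stop pushed back with 13 N. A last rough top-camera reading put the knob 89 mm from the hole, where 95 mm is expected. I put that down to the coarse pixels of the top camera, since the travel and the stop force both agree with fully in.
- **Everything else:** The last pictures show the coaster, dice and turquoise and purple tiles where they were, but I did not measure their positions. The gripper was clear of everything.

The one check I tried that gave nothing useful was the pin height after locking, because the gripper hid the grip from the wrist camera. The scene camera shows the pin standing upright and the lock in.

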